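Pack up the glass cabinet's shelf fittings

ROBOT

A 6-joint arm with a two-finger parallel gripper is mounted at the origin on the work surface. World frame = base frame: x ahead of the robot, y to its left, z up, the work surface at z = 0. Lengths are in m, angles in degrees, forces in N, time in s.
With the tool pointing down it reaches from about 0.4 to 0.825 m from the base axis. Payload 7 kg.
Tool frame: the origin (TCP) lies midway between the tips of the shut fingers; the grasp point (between the pads) lies 19 mm behind it; z points along the fingers, y is the line along which they close (so a half turn about z gives the same grasp; the last joint's range is limited). The gripper opens to 88 mm and grips with 3 to 60 N. Pads are 19 mm wide; open, the fingers measure 130 mm over their backs; the gripper's body (78 mm by 193 mm) begins 47 mm behind the grasp point.
Start: joints at [86.007, 20.546, 0.682, 0, -70.136, -16.507], TCP at [0.236, 0.632, 0.203] pointing down, gripper open.
Joint ranges: [-176.03, 176.03], [-82.01, 121.73], [-58.28, 71.71], [-173.87, 95.51], [-174.79, -0.11], [-173.66, 173.66]. Speed limits (degrees/s): [136.94, 136.94, 172.46, 180, 180, 180].

INTERFACE

Orientations are given as [roll, pitch, yaw] about the fixed x, y, z axes, in that order (R = Rz(yaw) Ry(pitch) Rx(roll)).
In Python, from plant import ctrl, viewer, close_job gives the robot as it stands. The module is installed in compiled form; this text tells all that it offers.
- The arm moves only by the tool step_arm, never from a script. Its argument "moves" is a list that holds one entry, the list of rows, each a list of 5 numbers: the shift along the world's x, y, z in cm, then the turn about the world's z in rad, then the finger opening in cm, from 0 to 8.76. In form: [[[tx, ty, tz, twist, grip], ...]]. A call has 1 to 10 rows; each row shifts and turns the commanded pose from where the row before left it; what a row does not reach is not made up. A row lasts 1/10 s, in which the tool goes at most 50 mm and 8.59 degrees, less where a joint would pass 70% of its speed; a pose out of reach is approached as far as the arm can. A call with a gripper value outside its range is refused whole. The fingers move at their own pace and stop on an object; the grip force is fixed at half the most. Time passes only in rows, so rows that do not move let the fingers close. It gives the time, the measured TCP pose, the force, the opening and the grip force at its end, in the units of the state.
- ctrl.get_obs(): the state, without advancing time (a new reading comes with each control period).
- viewer.snapshot(name): name is "scene" or "top"; returns (picture, depth): 480x640x3 uint8, blue, green, red; 480x640 float32, m along the optical axis (not along the pixel's ray), 0 where there is no reading.
- viewer.camera_info(name): a dict with "camera_matrix" (3x3 intrinsics, pixels), "k1" (the pictures are not rectified: a ray, as slopes to the right and down, at radius r is drawn at 1 + k1 r^2 times it, then the intrinsics apply), "eye" and "orientation" of the camera in the world. Camera axes: x right, y down, z forward; pixel columns grow to the right and rows downward; lengths in m; the calibration is good to about 2 mm. A picture is of the moment at which its call begins. camera_info takes no time and is no camera call.
- close_job(): hands the job in; it is judged then, once.
The state is a dict: "clock": time; "joint_pos": joint angles; "qvel": joint speeds; "tau": joint torques, N m; "tool_pos": TCP position; "orientation": TCP orientation; "force": force on the tool from outside, world axes, zero at the start; "moment": the same for the moment, N m; "opening": finger opening in m; "gripper_force": force on a finger pad.
Only numpy, scipy, OpenCV 4.12 (cv2) and the standard library are available. Lean on these libraries where they do the work, as an engineer would, in place of code of your own. Each camera call takes 0.05 s, during which the arm holds its last target. There are 200 camera calls.

TASK

Pack up the display cabinet's shelf fittings: tap the untidy stack of four glass strips on the cork mat until all its edges are flush, then set the wooden keeper block squarely in the middle on top of it. Nest all the U-shaped channel brackets together in the tray as one compact row, standing on its floor as they stand now, each turned end for end from its neighbour so that its leg reaches in between the neighbour's legs. Do not disturb the upturned glasses; strips and brackets must end at rest.

Things in the scene. Friction and masses are not known exactly. Their poses are not given: they have to be found in the camera images.
- tray: Fixed shallow wooden packing tray on the table, inside 200 (along its x) x 230 (along its y) mm, floor 4 mm above the table, lip only 8 mm above that floor and 6 mm thick. Origin: centre of its underside, on the table. It is placed and turned a little differently each time.
- mat: Fixed cork mat, 190 (x) x 110 (y) x 4 mm thick, under the stack of glass strips. Origin: centre of its underside.
- keeper_mid (a point): Loose wooden keeper block, 0.25 kg, 80 (x) x 46 (y) x 20 mm, with a red bar handle on top 60 (x) x 16 (y) mm, 30 mm tall; 50 mm tall in all. Point: centre, 25 mm above its underside; z up. Starts standing on the table away from the mat.
- glass1_mid (a point): Upside-down tumbler with gold band, 76 mm across, 100 mm tall, at the far side of the table. Point: its centre, half-way up. Leave alone.
- glass2_mid (a point): Second upside-down tumbler, the same. Leave alone.
- b1_mid (a point): Loose aluminium U-channel bracket (3 to 5 of the five are present), 0.11 kg, standing on its cut end so that it reads as a U from above: 76 mm along its x, 50 mm wide (y), 36 mm tall, all walls 6 mm thick. The web (closed end) is at -x, the two parallel legs run to +x, where it is open; the gap between the legs is 38 mm. Point: centre of its outline, 18 mm above its underside; z up. All brackets are identical and stand on the table at any yaw.
- b1_web (a point): Middle of bracket b1's web (6 mm thick, 50 mm wide), 35 mm to -x of that bracket's centre point, half-way up; same axes.
- b2_mid (a point): Loose aluminium U-channel bracket (3 to 5 of the five are present), 0.11 kg, standing on its cut end so that it reads as a U from above: 76 mm along its x, 50 mm wide (y), 36 mm tall, all walls 6 mm thick. The web (closed end) is at -x, the two parallel legs run to +x, where it is open; the gap between the legs is 38 mm. Point: centre of its outline, 18 mm above its underside; z up. All brackets are identical and stand on the table at any yaw.
- b2_web (a point): Middle of bracket b2's web (6 mm thick, 50 mm wide), 35 mm to -x of that bracket's centre point, half-way up; same axes.
- b3_mid (a point): Loose aluminium U-channel bracket (3 to 5 of the five are present), 0.11 kg, standing on its cut end so that it reads as a U from above: 76 mm along its x, 50 mm wide (y), 36 mm tall, all walls 6 mm thick. The web (closed end) is at -x, the two parallel legs run to +x, where it is open; the gap between the legs is 38 mm. Point: centre of its outline, 18 mm above its underside; z up. All brackets are identical and stand on the table at any yaw.
- b3_web (a point): Middle of bracket b3's web (6 mm thick, 50 mm wide), 35 mm to -x of that bracket's centre point, half-way up; same axes.
- b4_mid (a point): Loose aluminium U-channel bracket (3 to 5 of the five are present), 0.11 kg, standing on its cut end so that it reads as a U from above: 76 mm along its x, 50 mm wide (y), 36 mm tall, all walls 6 mm thick. The web (closed end) is at -x, the two parallel legs run to +x, where it is open; the gap between the legs is 38 mm. Point: centre of its outline, 18 mm above its underside; z up. All brackets are identical and stand on the table at any yaw.
- b4_web (a point): Middle of bracket b4's web (6 mm thick, 50 mm wide), 35 mm to -x of that bracket's centre point, half-way up; same axes.
- b5_mid (a point): Loose aluminium U-channel bracket (3 to 5 of the five are present), 0.11 kg, standing on its cut end so that it reads as a U from above: 76 mm along its x, 50 mm wide (y), 36 mm tall, all walls 6 mm thick. The web (closed end) is at -x, the two parallel legs run to +x, where it is open; the gap between the legs is 38 mm. Point: centre of its outline, 18 mm above its underside; z up. All brackets are identical and stand on the table at any yaw.
- b5_web (a point): Middle of bracket b5's web (6 mm thick, 50 mm wide), 35 mm to -x of that bracket's centre point, half-way up; same axes.
- p1_mid (a point): Loose green-edged glass shelf strip, 120 (x) x 56 (y) x 8 mm, 0.13 kg; number 1 from the bottom of a stack of four lying untidily on the cork mat (edges out of line by up to about 25 mm lengthways, 14 mm across). Point: its centre, half-way up; z up.
- p2_mid (a point): Loose green-edged glass shelf strip, 120 (x) x 56 (y) x 8 mm, 0.13 kg; number 2 from the bottom of a stack of four lying untidily on the cork mat (edges out of line by up to about 25 mm lengthways, 14 mm across). Point: its centre, half-way up; z up.
- p3_mid (a point): Loose green-edged glass shelf strip, 120 (x) x 56 (y) x 8 mm, 0.13 kg; number 3 from the bottom of a stack of four lying untidily on the cork mat (edges out of line by up to about 25 mm lengthways, 14 mm across). Point: its centre, half-way up; z up.
- p4_mid (a point): Loose green-edged glass shelf strip, 120 (x) x 56 (y) x 8 mm, 0.13 kg; number 4 from the bottom of a stack of four lying untidily on the cork mat (edges out of line by up to about 25 mm lengthways, 14 mm across). Point: its centre, half-way up; z up.
Not all that is in view belongs to the job. What is shaped like the part that bears p4_mid but blue or red is not meant.

How it is judged:
By the outcome, as a careful person would: the job done as asked, in the order asked, and still so for the second after the job is handed in, with the robot touching nothing.
Of b1, b2, b3, b4, b5 only 3 to 5 are there at a start; the rules pass over those that are not, and their reading is None.
At some moment in a run one of b1, b2, b3, b4, b5 may be knocked a few centimetres aside while the robot is not near it.
Once in a run the grip may slacken for a moment while it holds something.
It also fails if it takes over 210 s, if anything falls off the work surface, if the arm or the gripper's body presses on something with over 40 N, if the wrist force passes 120 N, or if a joint passes its speed limit or range.

## Working session

There is one attempt and no reset: what is moved stays moved. The work goes in short steps, Python scripts to look and compute and a tool call to move; the robot and the scene stay as the last step left them, time stands still between calls to the robot, and variables do not carry over. Pictures are saved under pics/ and viewed, at most 14 in all, crops included, and the job is handed in when it is done.

Besides the shell and the picture viewer there is one more tool, called after "Request:" by a JSON object that holds its "name" and its "arguments". step_arm: Moves the arm, as the interface text tells. Its arguments: {"type":"object","properties":{"moves":{"type":"array","items":{"type":"array","items":{"type":"array","items":{"type":"number"}}}}},"required":["moves"]}

```bash
mkdir -p pics
cat > h.py <<'E'
import numpy as np, cv2
from plant import ctrl, viewer, close_job
from scipy.spatial.transform import Rotation as Rn
def cam(n):
    i=viewer.camera_info(n); K=np.array(i["camera_matrix"]); o=np.array(i["orientation"])
    R=o if o.shape==(3,3) else Rn.from_euler('xyz',o,degrees=True).as_matrix()
    return K,i["k1"],np.array(i["eye"]),R
def rays(n,uv):
    K,k1,e,R=cam(n); uv=np.asarray(uv,float).reshape(-1,2)
    d=(uv-[K[0,2],K[1,2]])/[K[0,0],K[1,1]]; s=d.copy()
    for _ in range(15): s=d/(1+k1*(s**2).sum(1,keepdims=True))
    return e,s,R
def onplane(n,uv,z):
    e,s,R=rays(n,uv); D=np.c_[s,np.ones(len(s))]@R.T
    return e+D*((z-e[2])/D[:,2:3])
def cloud(n,depth):
    v,u=np.mgrid[0:480,0:640]; e,s,R=rays(n,np.c_[u.ravel(),v.ravel()])
    P=e+(np.c_[s,np.ones(len(s))]*depth.reshape(-1,1))@R.T
    P[depth.ravel()==0]=np.nan
    return P.reshape(480,640,3)
E
python3 - <<'E'
from h import *
for n in("scene","top"):
    print(n,viewer.camera_info(n)); p,d=viewer.snapshot(n); cv2.imwrite(f"pics/{n}0.png",p); np.savez(f"{n}0.npz",p=p,d=d)
print(ctrl.get_obs())
E
```

```text
scene {'camera_matrix': array([[472.62205612,   0.        , 325.89163927],
       [  0.        , 472.62205612, 243.92273085],
       [  0.        ,   0.        ,   1.        ]]), 'k1': -0.047858458781222656, 'eye': array([1.13048301, 0.37592032, 1.0385054 ]), 'orientation': array([-143.55906558,    0.90083469,  120.10676159])}
top {'camera_matrix': array([[592.08765904,   0.        , 325.19097925],
       [  0.        , 592.08765904, 240.43957921],
       [  0.        ,   0.        ,   1.        ]]), 'k1': -0.006957763800626487, 'eye': array([0.42961282, 0.00345278, 1.54177206]), 'orientation': array([-176.56342418,   -0.38902473,  -90.45370818])}
{'clock': 0.1, 'joint_pos': array([ 8.60078013e+01,  2.05875242e+01,  6.38903126e-01, -1.58994345e-02,
       -7.01373035e+01, -1.65076329e+01]), 'qvel': array([ 0.03071577, -0.17881686,  0.09435358,  0.08074146, -0.03930012,
       -0.06341264]), 'tau': array([-2.05079392e-03, -5.84164131e+01,  2.93748897e+01,  7.01556936e+00,
        1.01646248e-02, -5.36915366e-05]), 'tool_pos': array([0.23625421, 0.63179289, 0.20191911]), 'orientation': array([ 1.79913370e+02, -1.00856328e-02, -2.05052373e+01]), 'force': array([ 0.13690989,  0.15533672, -0.19584184]), 'moment': array([0.00605692, 0.00638649, 0.01094454]), 'gripper_force': 0.0, 'opening': 0.08749714524358124}
```

View pics/scene0.png

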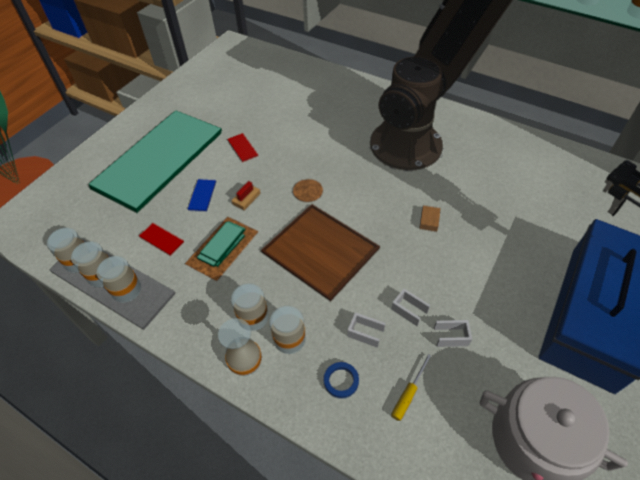

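View pics/top0.png

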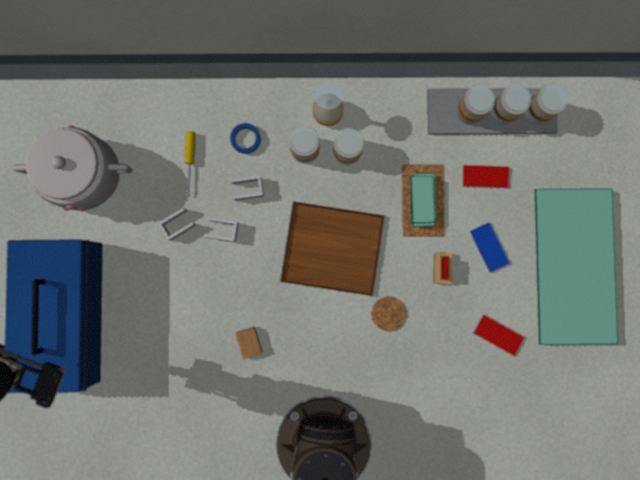

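Run:
```python
from h import *
out=[]
for n in("top","scene"):
    f=np.load(f"{n}0.npz"); p,d=f["p"],f["d"]; P=cloud(n,d); z=P[...,2]
    print(n,"table z",np.nanmedian(z[np.abs(z)<.02]),np.nanstd(z[np.abs(z)<.02]))
    m=((z>.012)&(z<.12)&(P[...,0]>.25)&(P[...,0]<.9)&(np.abs(P[...,1])<.6)).astype(np.uint8)
    k,l,s,c=cv2.connectedComponentsWithStats(m)
    for i in range(1,k):
        if s[i,4]<25: continue
        q=P[l==i]; col=p[l==i].mean(0).astype(int)
        print(np.round(c[i]),s[i,4],"xy",np.round(np.median(q[:,:2],0),3),"z50,95",np.round(np.percentile(q[:,2],[50,95]),4),col)
p=np.load("top0.npz")["p"]
a=cv2.resize(p[165:255,150:250],None,fx=4,fy=4,interpolation=3); b=cv2.resize(p[160:290,395:485],None,fx=4,fy=4,interpolation=3)
H=520; im=np.zeros((H,760,3),np.uint8); im[:360,:400]=a; im[:,400:]=b; cv2.imwrite("pics/crop1.png",im)
```

```text
top table z 0.00014261527015235753 0.004441338568361533
[499. 109.] 4055 xy [ 0.844 -0.452] z50,95 [0.0897 0.1188] [103 108 107]
[328. 115.] 491 xy [ 0.84  -0.017] z50,95 [0.0562 0.0733] [ 81  95 103]
[245. 138.] 402 xy [0.79  0.199] z50,95 [0.0182 0.0238] [100  62  36]
[304. 144.] 915 xy [0.755 0.043] z50,95 [0.1028 0.1103] [123 129 126]
[104. 176.] 1360 xy [0.679 0.533] z50,95 [0.0937 0.1178] [65 66 67]
[348. 146.] 914 xy [ 0.75  -0.065] z50,95 [0.1026 0.1101] [123 129 125]
[190. 153.] 382 xy [0.757 0.343] z50,95 [0.0216 0.0294] [ 38 112 126]
[423. 200.] 1268 xy [ 0.624 -0.26 ] z50,95 [0.0352 0.0412] [117 132  87]
[249. 187.] 274 xy [0.661 0.186] z50,95 [0.0337 0.0401] [127 126 124]
[546. 267.] 3091 xy [ 0.445 -0.574] z50,95 [0.0259 0.0315] [123 137  91]
[174. 225.] 311 xy [0.561 0.38 ] z50,95 [0.0337 0.0402] [118 117 116]
[381. 219.] 28 xy [ 0.58  -0.155] z50,95 [0.0149 0.0189] [49 60 77]
[225. 230.] 227 xy [0.546 0.243] z50,95 [0.0346 0.042 ] [138 137 135]
[ 92. 296.] 1842 xy [0.384 0.57 ] z50,95 [0.0696 0.1155] [35 20 10]
[443. 268.] 562 xy [ 0.448 -0.307] z50,95 [0.0219 0.0529]
[... 843 characters left out ...]
109 108]
[163. 296.] 31 xy [ 0.829 -0.295] z50,95 [0.0127 0.0151] [96 97 96]
[136. 307.] 36 xy [ 0.885 -0.333] z50,95 [0.013  0.0149] [95 96 95]
[152. 308.] 43 xy [ 0.866 -0.297] z50,95 [0.0134 0.0147] [95 96 94]
[287. 328.] 1312 xy [0.774 0.054] z50,95 [0.1002 0.1077] [113 124 124]
[364. 328.] 485 xy [0.663 0.189] z50,95 [0.0315 0.0377] [120 119 118]
[455. 331.] 496 xy [0.563 0.378] z50,95 [0.0302 0.0372] [123 122 122]
[244. 358.] 925 xy [ 0.873 -0.   ] z50,95 [0.0583 0.0788] [ 88 108 119]
[406. 397.] 515 xy [0.766 0.345] z50,95 [0.0219 0.0268] [ 27 114 134]
[341. 379.] 558 xy [0.793 0.2  ] z50,95 [0.0168 0.02  ] [98 56 32]
[505. 431.] 1876 xy [0.757 0.539] z50,95 [0.0912 0.117 ] [57 59 61]
```

View pics/crop1.png

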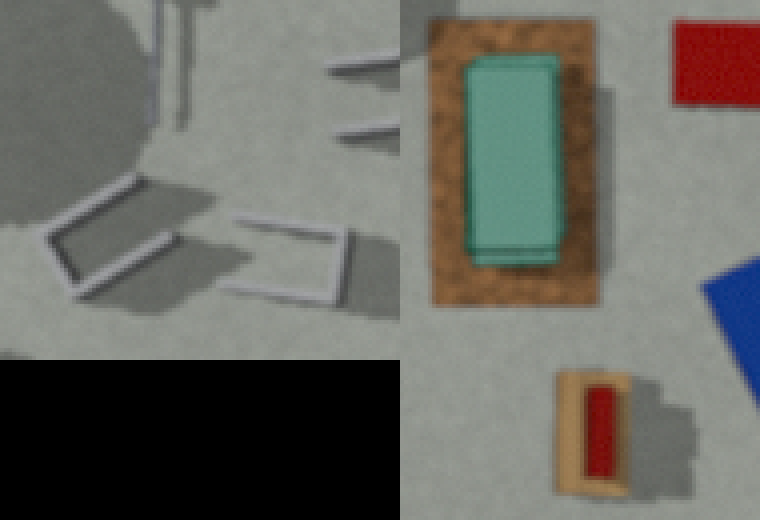

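```bash
cat >> h.py <<'E'
def rect(X):
    (c,(w,h),a)=cv2.minAreaRect((X[:,:2]*1000).astype(np.float32))
    if w<h: w,h,a=h,w,a+90
    a=(a+90)%180-90
    return np.round(c,1),np.round([w,h],1),round(a,1)
def comp(m,near=None,P=None):
    k,l,s,c=cv2.connectedComponentsWithStats(m.astype(np.uint8))
    return l,s,c
def zmask(n,d,lo,hi,xr,yr):
    P=cloud(n,d); z=P[...,2]
    return ((z>lo)&(z<hi)&(P[...,0]>xr[0])&(P[...,0]<xr[1])&(P[...,1]>yr[0])&(P[...,1]<yr[1])),P
def brackets(n,d,ztop=.036,xr=(.3,.75),yr=(-.15,.46)):
    m,P=zmask(n,d,ztop-.010,ztop+.02,xr,yr)
    k,l,s,c=cv2.connectedComponentsWithStats(cv2.dilate(m.astype(np.uint8),np.ones((2,2))))
    res=[]
    for i in range(1,k):
        v,u=np.nonzero((l==i)&m)
        if len(v)<60: continue
        X=onplane(n,np.c_[u,v],ztop); r=rect(X); a=np.radians(r[2]); ax=np.array([np.cos(a),np.sin(a)])
        t=(X[:,:2]*1000-r[0])@ax
        if (t>26).sum()>(t<-26).sum(): ax=-ax
        res.append((r[0],r[1],round(np.degrees(np.arctan2(ax[1],ax[0])),1),len(v)))
    return res
def snap(n): return viewer.snapshot(n)
E
python3 - <<'E'
from h import *
for n in("top","scene"):
    f=np.load(f"{n}0.npz"); p,d=f["p"],f["d"]; print(n)
    for b in brackets(n,d): print(" br",*b)
    m,P=zmask(n,d,.026,.06,(.5,.75),(-.35,-.18)); v,u=np.nonzero(m); print(" stack",*rect(onplane(n,np.c_[u,v],.036)))
    m,P=zmask(n,d,.040,.07,(.35,.55),(-.36,-.25)); v,u=np.nonzero(m); print(" bar",*rect(onplane(n,np.c_[u,v],.05)), np.percentile(P[m][:,2],50))
    m,P=zmask(n,d,.012,.07,(.35,.55),(-.36,-.25)); v,u=np.nonzero(m); print(" keeper",*rect(onplane(n,np.c_[u,v],.02)))
    hsv=cv2.cvtColor(p,cv2.COLOR_BGR2HSV); P=onplane(n,np.argwhere(np.ones((480,640)))[:,::-1],0).reshape(480,640,3)
    br=(hsv[...,0]<22)&(hsv[...,1]>75)
    for nm,x,y,z in(("tray",(.3,.68),(-.17,.16),.012),("mat",(.48,.76),(-.36,-.17),.004)):
        m=br&(P[...,0]>x[0])&(P[...,0]<x[1])&(P[...,1]>y[0])&(P[...,1]<y[1])
        k,l,s,c=cv2.connectedComponentsWithStats(m.astype(np.uint8)); i=1+s[1:,4].argmax(); v,u=np.nonzero(l==i)
        print(nm,*rect(onplane(n,np.c_[u,v],z)))
E
```

```text
top
 br [658.1 192.2] [76.9 51.4] 97.5 214
 br [565.3 372.9] [76.9 52.5] -59.1 231
 br [551.  257.5] [76.6 50.2] 81.4 200
 stack [ 620.9 -259.8] [131.   62.1] 1.2
 bar [ 448.5 -310.4] [58.8 16.6] -4.9 0.04922396803204854
 keeper [ 480.1 -305.1] [149.6  59.1] 10.1
tray [501.5 -26. ] [237.7 207.6] 80.7
mat [ 625.  -263.8] [186.8 107.9] -0.4
scene
 br [553.6 258.7] [78.2 55.7] 81.1 299
 br [660.6 192.5] [76.5 55.5] 97.7 313
 br [568.  374.6] [78.1 53.6] -60.6 309
 stack [ 621.9 -255.1] [127.5  62.4] 1.0
 bar [ 452.5 -304.6] [64.8 19.7] 0.1 0.047412953896495524
 keeper [ 445.1 -308.6] [93.4 53. ] 0.5
tray [503.4 -24.7] [242.5 211.5] 80.6
mat [ 625.6 -263.1] [188.5 109.4] -0.5
```

Request:
{"name": "step_arm", "arguments": {"moves": [[[1.75, -4.05, 0, 0.036, 8.7], [1.75, -4.05, 0, 0.036, 8.7], [1.75, -4.05, 0, 0.036, 8.7], [1.75, -4.05, 0, 0.036, 8.7], [1.75, -4.05, 0, 0.036, 8.7], [1.75, -4.05, 0, 0.036, 8.7], [1.75, -4.05, 0, 0.036, 8.7], [1.75, -4.05, 0, 0.036, 8.7], [1.75, -4.05, 0, 0.036, 8.7], [1.75, -4.05, 0, 0.034, 8.7]]]}}

```text
clock: 1.1
tool_pos: [0.4115, 0.2254, 0.2027]
orientation: [-180.0, 0.0, 0.1]
force: [0.2, 0.3, 0.3]
opening: 0.0872
gripper_force: 0.0
```

Request:
{"name": "step_arm", "arguments": {"moves": [[[1.75, -4.05, 0, 0, 8.7], [1.75, -4.05, 0, 0, 8.7], [1.75, -4.05, 0, 0, 8.7], [1.75, -4.05, 0, 0, 8.7], [1.75, -4.05, 0, 0, 8.7], [1.75, -4.05, 0, 0, 8.7], [1.75, -4.05, 0, 0, 8.7], [1.75, -4.05, 0, 0, 8.7], [1.75, -4.05, 0, 0, 8.7], [1.75, -4.05, 0, 0, 8.7]]]}}

```text
clock: 2.1
tool_pos: [0.5866, -0.1796, 0.2024]
orientation: [-180.0, 0.0, 0.0]
force: [1.3, 0.6, 0.3]
opening: 0.0867
gripper_force: 0.0
```

Request:
{"name": "step_arm", "arguments": {"moves": [[[1.75, -4.05, 0, 0, 8.7], [1.75, -4.05, 0, 0, 8.7], [0, 0, 0, 0, 8.7], [0, 0, 0, 0, 8.7]]]}}

```text
clock: 2.5
tool_pos: [0.6209, -0.2597, 0.2012]
orientation: [-180.0, 0.1, -0.1]
force: [0.0, -0.2, -0.4]
opening: 0.0868
gripper_force: 0.0
```

Request:
{"name": "step_arm", "arguments": {"moves": [[[0, 0, -4.5, 0, 8.7], [0, 0, -4.5, 0, 8.7], [0, 0, -4.5, 0, 8.7], [0, 0, -3, 0, 8.7], [0, 0, -2, 0, 8.7], [0, 0, -1, 0, 8.7], [0, 0, 0, 0, 8.7], [0, 0, 0, 0, 8.7]]]}}

```text
clock: 3.3
tool_pos: [0.6222, -0.2584, 0.0091]
orientation: [180.0, -0.1, 0.1]
force: [0.7, -1.7, -0.1]
opening: 0.0872
gripper_force: 0.0
```

Run:
```python
from h import *
p,d=snap("top"); q,e=snap("scene")
a=cv2.resize(p[150:260,370:480],(540,540),interpolation=3); 
b=cv2.resize(q[190:300,170:280],(540,540),interpolation=3)
cv2.imwrite("pics/c2.png",cv2.resize(np.hstack([a,b]),(800,400)))
print(ctrl.get_obs()["tool_pos"])
```

```text
[ 0.62256532 -0.25874109  0.00957183]
```

View pics/c2.png

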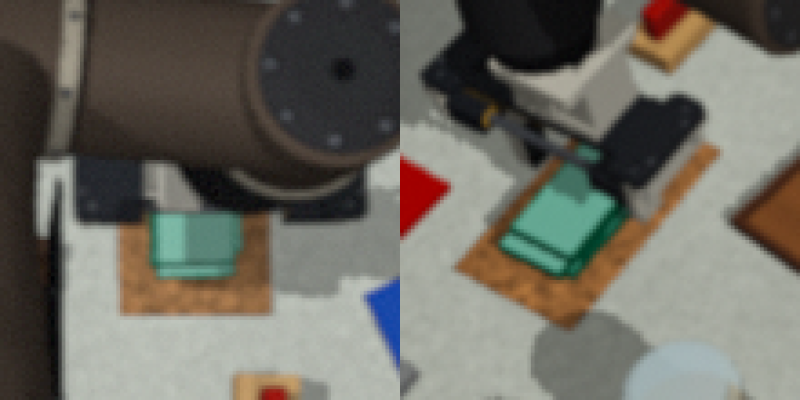

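Request:
{"name": "step_arm", "arguments": {"moves": [[[0, 0, -0.1, 0, 7.5], [0, 0, 0, 0, 7.0], [0, 0, 0, 0, 6.5], [0, 0, 0, 0, 6.2], [0, 0, 0, 0, 5.9], [0, 0, 0, 0, 5.6], [0, 0, 0, 0, 5.4], [0, 0, 0, 0, 5.4], [0, 0, 0, 0, 5.4], [0, 0, 0, 0, 5.4]]]}}

```text
clock: 4.4
tool_pos: [0.6214, -0.2587, 0.0067]
orientation: [-180.0, 0.0, 0.0]
force: [-0.7, 0.5, -0.0]
opening: 0.0555
gripper_force: 30.0
```

Request:
{"name": "step_arm", "arguments": {"moves": [[[0, 0, 0, 0, 8.7], [0, 0, 0, 0, 8.7], [0, 0, 0, 0, 8.7], [0, 0, 3, 0, 8.7], [0, 0, 3, 0, 8.0], [3, 0, 0, 0, 6], [3, 0, 0, 0, 4], [3, 0, 0, 0, 2.5], [0, 0, 0, 0, 2.5], [0, 0, 0, 0, 2.5]]]}}

```text
clock: 5.4
tool_pos: [0.7113, -0.2586, 0.0658]
orientation: [-180.0, 0.1, 0.0]
force: [0.2, 0.0, -0.4]
opening: 0.046
gripper_force: 0.0
```

Request:
{"name": "step_arm", "arguments": {"moves": [[[0, 0, -3, 0, 2.5], [0, 0, -2, 0, 2.5], [0, 0, -0.9, 0, 2.5], [0, 0, 0, 0, 2.5], [-0.3, 0, 0, 0, 2.5], [-0.3, 0, 0, 0, 2.5], [-0.3, 0, 0, 0, 2.5], [-0.3, 0, 0, 0, 2.5], [-0.3, 0, 0, 0, 2.5], [-0.2, 0, 0, 0, 2.5]]]}}

```text
clock: 6.4
tool_pos: [0.6942, -0.2588, 0.0081]
orientation: [180.0, -0.0, 0.0]
force: [1.0, -1.0, -0.2]
opening: 0.025
gripper_force: 0.4
```

Request:
{"name": "step_arm", "arguments": {"moves": [[[-0.2, 0, 0, 0, 2.5], [-0.2, 0, 0, 0, 2.5], [-0.2, 0, 0, 0, 2.5], [-0.2, 0, 0, 0, 2.5], [-0.2, 0, 0, 0, 2.5], [0, 0, 0, 0, 2.5]]]}}

```text
clock: 7.0
tool_pos: [0.6842, -0.2588, 0.0079]
orientation: [-180.0, -0.0, 0.0]
force: [0.7, -0.3, 1.3]
opening: 0.0249
gripper_force: 0.5
```

Request:
{"name": "step_arm", "arguments": {"moves": [[[1, 0, 0, 0, 2.5], [0, 0, 4, 0, 2.5], [0, 0, 3, 0, 2.5], [-4.5, 0, 0, 0, 2.5], [-4.5, 0, 0, 0, 2.5], [-4.5, 0, 0, 0, 2.5], [-4.4, 0, 0, 0, 2.5], [0, 0, 0, 0, 2.5], [0, 0, -4, 0, 2.5], [0, 0, -2.9, 0, 2.5]]]}}

```text
clock: 8.0
tool_pos: [0.516, -0.2588, 0.0084]
orientation: [180.0, -0.1, -0.0]
force: [0.5, -0.3, -0.1]
opening: 0.0249
gripper_force: 0.0
```

```bash
cat >> h.py <<'E'
def stack(n,p):
    hsv=cv2.cvtColor(p,cv2.COLOR_BGR2HSV); P=onplane(n,np.argwhere(np.ones((480,640)))[:,::-1],.03).reshape(480,640,3)
    m=(abs(hsv[...,0].astype(int)-80)<15)&(hsv[...,1]>60)&(P[...,0]>.5)&(P[...,0]<.75)&(P[...,1]>-.36)&(P[...,1]<-.18)
    v,u=np.nonzero(m); return rect(onplane(n,np.c_[u,v],.036))
E
python3 - <<'E'
from h import *
p,d=snap("top"); q,e=snap("scene")
print(ctrl.get_obs()["tool_pos"],stack("top",p),stack("scene",q))
b=cv2.resize(q[195:295,165:285],(800,600),interpolation=3)
cv2.imwrite("pics/c3.png",b)
E
```

```text
[ 0.51277531 -0.25815171  0.00519422] (array([ 651.5, -259. ]), array([76.2, 60.1]), 1.2) (array([ 628. , -250.3]), array([145.4,  70.9]), 0.6)
```

View pics/c3.png

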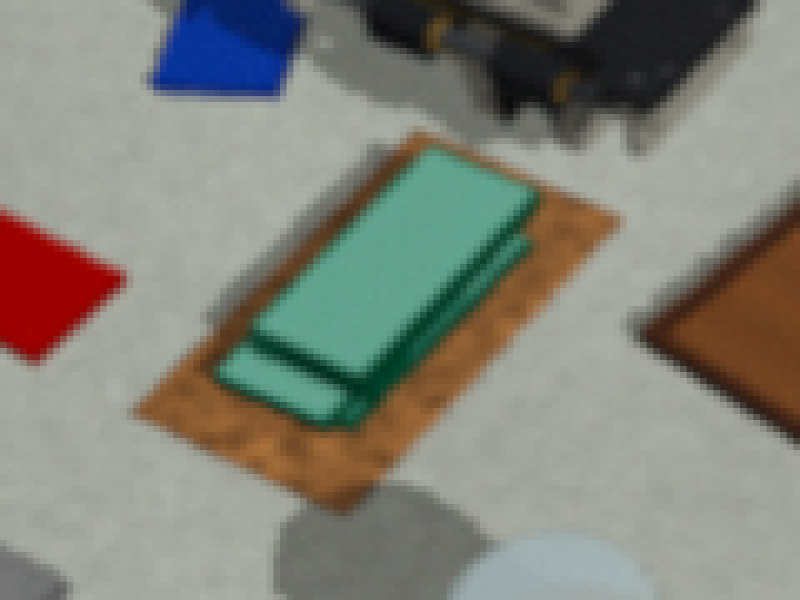

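Request:
{"name": "step_arm", "arguments": {"moves": [[[0, 0, -0.35, 0, 2.5], [0.4, 0, 0, 0, 2.5], [0.3, 0, 0, 0, 2.5], [0.3, 0, 0, 0, 2.5], [0.3, 0, 0, 0, 2.5], [0.3, 0, 0, 0, 2.5], [0.3, 0, 0, 0, 2.5], [0.3, 0, 0, 0, 2.5], [0.3, 0, 0, 0, 2.5], [0.3, 0, 0, 0, 2.5]]]}}

```text
clock: 9.1
tool_pos: [0.5434, -0.2587, 0.0052]
orientation: [-180.0, 0.0, 0.0]
force: [-1.6, 0.1, 0.3]
opening: 0.0252
gripper_force: 0.6
```

Request:
{"name": "step_arm", "arguments": {"moves": [[[0.2, 0, 0, 0, 2.5], [0.1, 0, 0, 0, 2.5], [0, 0, 0, 0, 2.5], [-1.5, 0, 0, 0, 2.5], [0, 0, 4, 0, 2.5], [0, 0, 4, 0, 2.5], [-3.5, 0, 4, 0, 2.5], [-3.5, 0, 4, 0, 2.5], [0, 0, 0, 0, 8.7], [0, 0, 0, 0, 8.7]]]}}

```text
clock: 10.1
tool_pos: [0.4659, -0.2589, 0.1622]
orientation: [180.0, -0.2, -0.0]
force: [0.2, 0.6, -0.4]
opening: 0.0358
gripper_force: 0.0
```

Run:
```python
from h import *
p,d=snap("top"); q,e=snap("scene")
print(ctrl.get_obs()["tool_pos"],stack("top",p),stack("scene",q))
b=cv2.resize(q[195:295,165:285],(480,400),interpolation=3);a=cv2.resize(p[160:240,395:455],(300,400),interpolation=3)
cv2.imwrite("pics/c4.png",np.hstack([b,a]))
```

```text
[ 0.46550618 -0.25861387  0.15999869] (array([ 630.9, -259.4]), array([117. ,  60.4]), 0.8) (array([ 629.8, -250.2]), array([141.8,  70.8]), 0.7)
```

View pics/c4.png

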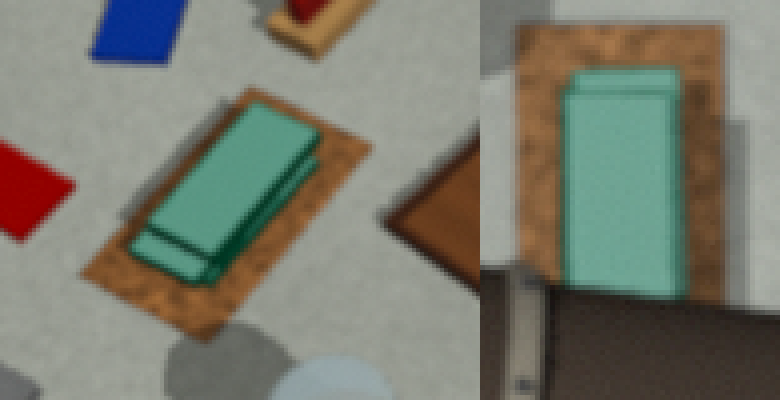

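Request:
{"name": "step_arm", "arguments": {"moves": [[[-4, 4, 0, 0, 8.7], [0, 5, 0, 0, 8.7], [0, 5, 0, 0, 8.7], [0, 5, 0, 0, 8.7], [0, 5, 0, 0, 8.7], [0, 3, 0, 0, 8.7]]]}}

```text
clock: 10.8
tool_pos: [0.4299, 0.0094, 0.1595]
orientation: [180.0, 0.1, 0.1]
force: [-0.1, -0.3, 0.3]
opening: 0.0858
gripper_force: 0.0
```

Run:
```python
from h import *
n=8; im={}
for c in("top","scene"):
    L=[snap(c) for _ in range(n)]; p=np.mean([l[0] for l in L],0).astype(np.uint8)
    d=np.median([l[1] for l in L],0); np.savez(f"{c}1.npz",p=p,d=d); im[c]=p
    P=cloud(c,d); 
    hsv=cv2.cvtColor(p,cv2.COLOR_BGR2HSV)
    g=(abs(hsv[...,0].astype(int)-80)<15)&(hsv[...,1]>60)
    m=g&(P[...,0]>.5)&(P[...,0]<.75)&(P[...,1]>-.36)&(P[...,1]<-.18)
    Q=P[m]*1000
    for lo,hi in((2,10),(10,16),(16,24),(24,32),(32,42)):
        q=Q[(Q[:,2]>lo)&(Q[:,2]<hi)]
        if len(q)>10: print(c,lo,hi,len(q),"x",np.percentile(q[:,0],[1,50,99]).round(),"y",np.percentile(q[:,1],[1,50,99]).round())
    # profiles
    for yy in(-.26,):
        s=m&(abs(P[...,1]-yy)<.008)
        for x0 in np.r_[.54:.58:.004,.66:.70:.004]:
            t=s&(abs(P[...,0]-x0)<.002)
            print(round(x0,3),int(t.sum()),np.round(np.median(P[t][:,2])*1000,1) if t.any() else '-',end=' | ')
    print()
b=cv2.resize(im["scene"][205:285,180:260],(400,400),interpolation=3);a=cv2.resize(im["top"][165:235,390:460],(400,400),interpolation=3)
cv2.imwrite("pics/c5.png",np.hstack([b,a]))
```

```text
top 16 24 135 x [580. 684. 692.] y [-293. -281. -239.]
top 24 32 34 x [558. 558. 674.] y [-288. -260. -230.]
top 32 42 1036 x [560. 619. 679.] y [-285. -258. -230.]
0.54 0 - | 0.544 0 - | 0.548 0 - | 0.552 0 - | 0.556 0 - | 0.56 12 31.1 | 0.564 11 35.5 | 0.568 6 36.7 | 0.572 12 35.8 | 0.576 10 37.2 | 0.66 8 37.1 | 0.664 12 36.3 | 0.668 7 35.6 | 0.672 12 36.1 | 0.676 6 36.6 | 0.68 6 36.0 | 0.684 6 19.7 | 0.688 13 21.2 | 0.692 7 19.7 | 0.696 0 - | 
scene 2 10 17 x [590. 628. 683.] y [-238. -233. -232.]
scene 10 16 67 x [568. 625. 692.] y [-281. -234. -230.]
scene 16 24 168 x [579. 681. 692.] y [-293. -259. -230.]
scene 24 32 57 x [570. 640. 677.] y [-277. -230. -229.]
scene 32 42 767 x [561. 621. 677.] y [-285. -256. -229.]
0.54 0 - | 0.544 0 - | 0.548 0 - | 0.552 0 - | 0.556 0 - | 0.56 5 36.2 | 0.564 6 36.0 | 0.568 6 36.3 | 0.572 6 36.3 | 0.576 8 37.0 | 0.66 8 36.0 | 0.664 7 36.6 | 0.668 7 36.2 | 0.672 10 35.6 | 0.676 20 30.3 | 0.68 7 20.0 | 0.684 9 20.3 | 0.688 7 19.5 | 0.692 9 18.1 | 0.696 0 - |
```

View pics/c5.png

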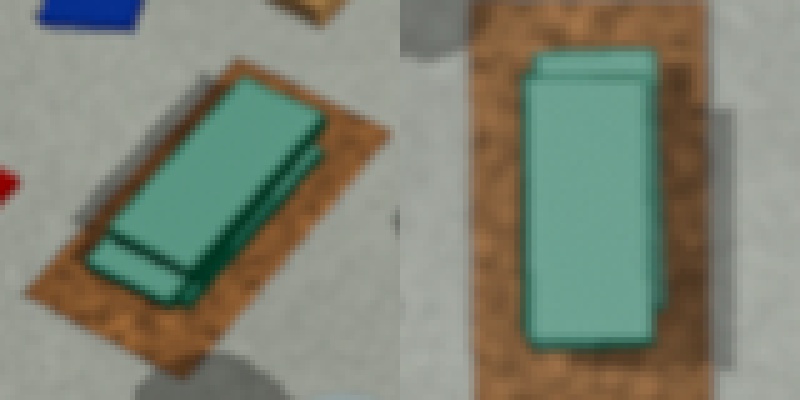

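Request:
{"name": "step_arm", "arguments": {"moves": [[[0.5, -5, 0, 0, 5.8], [0.5, -5, 0, 0, 5.8], [1, -5, 0, 0, 5.8], [0, -5, 0, 0, 5.8], [0, -1, -4, 0, 5.8], [0, 0, -4, 0, 5.8], [0, 0, -2, 0, 5.8], [0, 0, 0, 0, 5.8], [0, 0, 0, 0, 5.8]]]}}

```text
clock: 12.5
tool_pos: [0.4503, -0.2021, 0.061]
orientation: [180.0, 0.0, 0.0]
force: [0.2, 0.1, 1.4]
opening: 0.0577
gripper_force: 0.0
```

```bash
cat > tip.py <<'E'
from h import *
L=[snap("scene") for _ in range(5)]; p=L[0][0]; d=np.median([l[1] for l in L],0); P=cloud("scene",d)
t=ctrl.get_obs(); c=t["tool_pos"]; print(c,t["opening"])
m=(abs(P[...,0]-c[0])<.03)&(abs(P[...,1]-c[1])<.07)&(P[...,2]>.015)&(P[...,2]<.2)
for lo in np.arange(.016,.12,.006):
    q=P[m&(P[...,2]>=lo)&(P[...,2]<lo+.006)]
    if len(q): print(round(lo,3),len(q),"x",np.round(np.percentile(q[:,0]-c[0],[2,98])*1000),"y",np.round(np.sort(q[:,1]-c[1])[::max(1,len(q)//8)]*1000))
v,u=np.nonzero(m); print(u.min(),u.max(),v.min(),v.max())
cv2.imwrite("pics/tip.png",cv2.resize(p[v.min()-20:v.max()+25,u.min()-25:u.max()+25],None,fx=6,fy=6,interpolation=3)[:600,:800])
E
python3 tip.py
```

```text
[ 0.4509505  -0.20182175  0.06184957] 0.05832247280891306
0.082 7 x [-6. 10.] y [-34. -31. -31. -30. -30.  28.  41.]
0.088 22 x [-6. 13.] y [-42. -38. -33. -31. -30. -30. -30.  32.  39.  42.  44.]
0.094 24 x [-8. 12.] y [-41. -34. -30. -30.  34.  41.  43.  43.]
0.1 26 x [-5. 12.] y [-44. -36. -31. -31. -29.  32.  39.  43.  43.]
0.106 30 x [-6. 13.] y [-42. -36. -34. -31. -30. -30.  31.  37.  43.  44.]
0.112 18 x [-1. 12.] y [-45. -39. -35. -31. -30.  33.  39.  41.  44.]
0.118 15 x [ 3. 13.] y [-43. -41. -40. -36. -33. -31. -29. -29. -28. -28.  34.  43.  46.  46.
  47.]
241 298 151 200
```

View pics/tip.png

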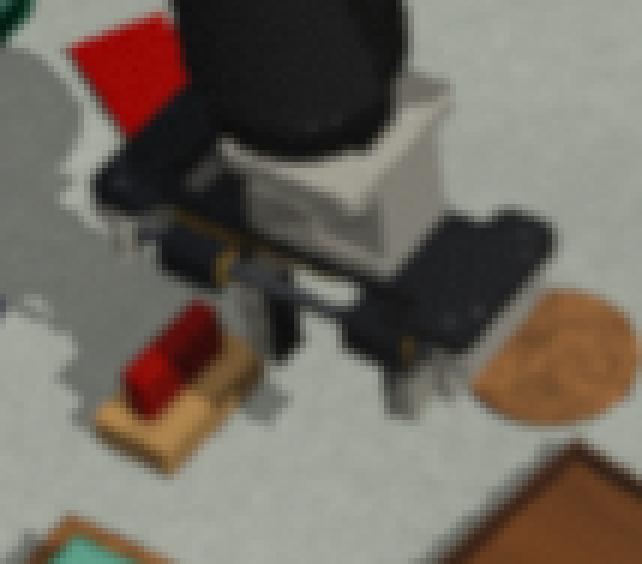

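Request:
{"name": "step_arm", "arguments": {"moves": [[[0, 0, 0, 0, 2.5], [0, 0, 0, 0, 2.5], [0, 0, 0, 0, 2.5], [0, 0, 0, 0, 2.5], [0, 0, 0, 0, 2.5]]]}}

```text
clock: 13.25
tool_pos: [0.4499, -0.2019, 0.0605]
orientation: [-180.0, 0.0, 0.0]
force: [-0.3, -0.3, 0.2]
opening: 0.0271
gripper_force: 0.0
```

```bash
python3 tip.py|head -6
```

```text
[ 0.44992044 -0.20194786  0.06047628] 0.02499116090354722
0.082 10 x [-5. 11.] y [-18. -17. -16. -16. -16. -15. -14.  13.  23.  26.]
0.088 28 x [-7. 13.] y [-27. -20. -17. -15. -15.  13.  19.  26.  27.  27.]
0.094 21 x [-8. 14.] y [-27. -21. -17. -15. -14.  16.  21.  26.  26.  27.  28.]
0.1 23 x [-7. 14.] y [-30. -26. -23. -20. -14.  14.  19.  25.  26.  27.  27.  28.]
0.106 20 x [-2. 13.] y [-29. -22. -17. -14.  12.  15.  21.  24.  27.  29.]
```

Request:
{"name": "step_arm", "arguments": {"moves": [[[0, 0, 0, 0, 0.4], [0, 0, 0, 0, 0.4], [0, 0, 0, 0, 0.4], [0, 0, 0, 0, 0.4], [0, 0, 0, 0, 0.4]]]}}

```text
clock: 14.0
tool_pos: [0.45, -0.202, 0.0605]
orientation: [-180.0, -0.0, 0.0]
force: [-0.5, 0.1, -0.4]
opening: 0.0044
gripper_force: 0.0
```

```bash
python3 tip.py|head -6
```

```text
[ 0.44994754 -0.20197377  0.060529  ] 0.0042675768159472615
0.082 3 x [7. 9.] y [-5. -3.  2.]
0.088 20 x [-10.  12.] y [-20. -16.  -9.  -4.   4.   9.  14.  15.  16.  16.]
0.094 27 x [-9. 12.] y [-20. -12.  -9.  -5.   5.  11.  15.  16.  16.]
0.1 22 x [-9. 12.] y [-21.  -9.  -6.  -4.  -0.   3.   9.  12.  15.  16.  17.]
0.106 21 x [-4. 13.] y [-16. -12. -10.  -5.  -4.   4.  13.  15.  17.  18.  18.]
```

Request:
{"name": "step_arm", "arguments": {"moves": [[[0, 0, -3, 0, 0.4], [0, 0, -2, 0, 0.4], [0, 0, -0.8, 0, 0.4], [0, 0, 0, 0, 0.4], [0, 0, -0.1, 0, 0.4], [0, 0, -0.1, 0, 0.4], [0, 0, -0.1, 0, 0.4], [0, 0, -0.1, 0, 0.4]]]}}

```text
clock: 15.05
tool_pos: [0.4504, -0.2019, -0.001]
orientation: [180.0, -0.1, 0.0]
force: [0.3, 0.6, 0.6]
opening: 0.0039
gripper_force: 0.0
```

Request:
{"name": "step_arm", "arguments": {"moves": [[[0, 0, -0.1, 0, 0.4], [0, 0, -0.1, 0, 0.4]]]}}

```text
clock: 15.25
tool_pos: [0.45, -0.2019, -0.0034]
orientation: [180.0, -0.0, 0.0]
force: [0.6, 0.9, -0.0]
opening: 0.0037
gripper_force: 0.0
```

Request:
{"name": "step_arm", "arguments": {"moves": [[[0, 0, -0.2, 0, 0.4], [0, 0, -0.2, 0, 0.4], [0, 0, -0.2, 0, 0.4], [0, 0, -0.2, 0, 0.4], [0, 0, -0.2, 0, 0.4], [0, 0, -0.1, 0, 0.4], [0, 0, 0, 0, 0.4]]]}}

```text
clock: 15.95
tool_pos: [0.4498, -0.202, -0.0147]
orientation: [-180.0, 0.0, 0.0]
force: [-0.8, 0.2, 0.3]
opening: 0.0042
gripper_force: 0.0
```

Request:
{"name": "step_arm", "arguments": {"moves": [[[0, 0, -0.1, 0, 0.4], [0, 0, -0.1, 0, 0.4], [0, 0, 0, 0, 0.4]]]}}

```text
clock: 16.25
tool_pos: [0.4499, -0.202, -0.0166]
orientation: [-180.0, 0.0, 0.0]
force: [0.1, 0.1, 0.6]
opening: 0.004
gripper_force: 0.0
```

Run:
```python
from h import *
L=[snap("scene") for _ in range(5)]; d=np.median([l[1] for l in L],0); P=cloud("scene",d); c=ctrl.get_obs()["tool_pos"]
m=(abs(P[...,0]-c[0])<.02)&(abs(P[...,1]-c[1])<.025); z=np.sort(P[m][:,2]); print(c,ctrl.get_obs()["force"],np.histogram(z,np.arange(-.008,.04,.004)))
```

```text
[ 0.45002321 -0.20195817 -0.01641243] [ 0.75150571  0.09945684 -0.28735271] (array([ 0, 70, 41,  1,  7, 11, 14, 12, 16, 11,  9]), array([-0.008, -0.004,  0.   ,  0.004,  0.008,  0.012,  0.016,  0.02 ,
        0.024,  0.028,  0.032,  0.036]))
```

Request:
{"name": "step_arm", "arguments": {"moves": [[[0, 0, -0.1, 0, 0.4], [0, 0, -0.1, 0, 0.4], [0, 0, 0, 0, 0.4]]]}}

```text
clock: 16.8
tool_pos: [0.4498, -0.2019, -0.0186]
orientation: [-180.0, 0.0, 0.0]
force: [-0.2, -0.2, -0.2]
opening: 0.004
gripper_force: 0.0
```

Request:
{"name": "step_arm", "arguments": {"moves": [[[0, 0, -0.1, 0, 0.4], [0, 0, 0, 0, 0.4]]]}}

```text
clock: 17.0
tool_pos: [0.4499, -0.202, -0.0196]
orientation: [-180.0, 0.0, 0.0]
force: [-0.1, 0.6, 0.4]
opening: 0.0039
gripper_force: 0.0
```

Request:
{"name": "step_arm", "arguments": {"moves": [[[0, 0, -0.1, 0, 0.4], [0, 0, 0, 0, 0.4]]]}}

```text
clock: 17.2
tool_pos: [0.4499, -0.202, -0.0206]
orientation: [-180.0, 0.0, 0.0]
force: [-0.5, -0.2, -0.3]
opening: 0.0038
gripper_force: 0.0
```

Request:
{"name": "step_arm", "arguments": {"moves": [[[0, 0, -0.1, 0, 0.4], [0, 0, 0, 0, 0.4]]]}}

```text
clock: 17.4
tool_pos: [0.4499, -0.202, -0.0216]
orientation: [-180.0, 0.0, 0.0]
force: [-0.2, 0.2, -0.7]
opening: 0.0039
gripper_force: 0.0
```

Request:
{"name": "step_arm", "arguments": {"moves": [[[0, 0, -0.05, 0, 0.4], [0, 0, 0, 0, 0.4]]]}}

```text
clock: 17.6
tool_pos: [0.45, -0.2019, -0.022]
orientation: [180.0, -0.0, 0.0]
force: [0.7, 0.2, 0.4]
opening: 0.0041
gripper_force: 0.0
```

Request:
{"name": "step_arm", "arguments": {"moves": [[[0, 0, -0.05, 0, 0.4], [0, 0, 0, 0, 0.4]]]}}

```text
clock: 17.8
tool_pos: [0.4499, -0.2019, -0.0225]
orientation: [-180.0, 0.0, 0.0]
force: [-0.4, -0.2, -0.2]
opening: 0.004
gripper_force: 0.0
```

Request:
{"name": "step_arm", "arguments": {"moves": [[[0, 0, 4.5, 0, 8.7], [0, 0, 4, 0, 8.7], [3.5, -1.5, 0, 0, 8.7], [4, -1.5, 0, 0, 8.7], [5, -1.5, 0, 0, 8.7], [5, -1.5, 0, 0, 8.7], [0, 0, 0, 0, 8.7], [0, 0, -4, 0, 8.7], [0, 0, -3, 0, 8.7], [0, 0, -1.05, 0, 8.7]]]}}

```text
clock: 18.8
tool_pos: [0.6181, -0.2604, -0.0199]
orientation: [-180.0, 0.3, 0.0]
force: [-20.2, 6.1, 62.9]
opening: 0.0784
gripper_force: 31.3
```

Request:
{"name": "step_arm", "arguments": {"moves": [[[0, 0, 0, 0, 7.5], [0, 0, 0, 0, 7.0], [0, 0, 0, 0, 6.5], [0, 0, 0, 0, 6.2], [0, 0, 0, 0, 5.9], [0, 0, 0, 0, 5.6], [0, 0, 0, 0, 5.4], [0, 0, 0, 0, 5.4], [0, 0, 0, 0, 5.4], [0, 0, 0, 0, 5.4]]]}}

```text
clock: 19.8
tool_pos: [0.6209, -0.2602, -0.0175]
orientation: [-180.0, -0.0, 0.0]
force: [-1.1, 1.0, 4.3]
opening: 0.056
gripper_force: 30.0
```

Request:
{"name": "step_arm", "arguments": {"moves": [[[0, 0, 0.1, 0, 6.5], [0, 0, 0, 0, 6.8], [0, 0, 0, 0, 6.8], [1.8, 0, 0, 0, 6.8], [1.8, 0, 0, 0, 6.8], [0, 0, 0, 0, 6.8], [0, 0, 0, 0, 5.4], [0, 0, 0, 0, 5.4], [0, 0, 0, 0, 5.4], [0, 0, 0, 0, 5.4]]]}}

```text
clock: 20.8
tool_pos: [0.6559, -0.2606, -0.0172]
orientation: [-180.0, 0.0, -0.0]
force: [-0.1, 0.6, -2.6]
opening: 0.0557
gripper_force: 30.0
```

Request:
{"name": "step_arm", "arguments": {"moves": [[[0, 0, 0, 0, 6.8], [0, 0, 0, 0, 6.8], [0, 0, 0, 0, 6.8], [-3.6, 0, 0, 0, 6.8], [-3.6, 0, 0, 0, 6.8], [0, 0, 0, 0, 6.8], [0, 0, 0, 0, 5.4], [0, 0, 0, 0, 5.4], [0, 0, 0, 0, 5.4], [0, 0, 0, 0, 5.4]]]}}

```text
clock: 21.8
tool_pos: [0.5857, -0.2604, -0.0166]
orientation: [180.0, -0.0, 0.0]
force: [-1.6, 3.7, 5.1]
opening: 0.0556
gripper_force: 30.0
```

Request:
{"name": "step_arm", "arguments": {"moves": [[[0, 0, 0, 0, 7.5], [0, 0, 0, 0, 8], [0, 0, 0, 0, 8.5], [0, 0, 0, 0, 8.5], [0, 0, 4, 0, 8.5], [0, 0, 4, 0, 8], [-2, 4, 0, 0, 4], [-4, 4, 0, 0, 4], [-4, 4, 0, 0, 3], [-2, 5, 0, 0, 3]]]}}

```text
clock: 22.8
tool_pos: [0.4726, -0.1033, 0.0628]
orientation: [-180.0, 0.1, -0.1]
force: [1.5, 1.9, 0.5]
opening: 0.0533
gripper_force: 0.0
```

```bash
cat > sl.py <<'E'
from h import *
for c in("top","scene"):
    L=[snap(c) for _ in range(5)]; p=np.mean([l[0] for l in L],0).astype(np.uint8); d=np.median([l[1] for l in L],0)
    P=cloud(c,d); hsv=cv2.cvtColor(p,cv2.COLOR_BGR2HSV)
    m=(abs(hsv[...,0].astype(int)-80)<15)&(hsv[...,1]>60)&(P[...,0]>.5)&(P[...,0]<.75)&(P[...,1]>-.36)&(P[...,1]<-.18)
    Q=P[m]*1000; print(c,stack(c,p))
    for lo,hi in((2,10),(10,16),(16,24),(24,32),(32,42)):
        q=Q[(Q[:,2]>lo)&(Q[:,2]<hi)]
        if len(q)>10: print(lo,hi,len(q),"x",np.percentile(q[:,0],[1,50,99]).round(),"y",np.percentile(q[:,1],[1,50,99]).round())
    cv2.imwrite(f"pics/s_{c}.png",cv2.resize(p[205:285,180:260] if c=="scene" else p[165:235,390:460],(400,400),interpolation=3))
o=ctrl.get_obs(); print(o["tool_pos"],o["clock"])
cv2.imwrite("pics/s.png",np.hstack([cv2.imread("pics/s_scene.png"),cv2.imread("pics/s_top.png")]))
E
python3 sl.py
```

```text
top (array([ 624.4, -259. ]), array([134.2,  56.6]), -1.0)
16 24 116 x [586. 686. 694.] y [-286. -250. -233.]
24 32 37 x [558. 563. 690.] y [-288. -259. -232.]
32 42 1014 x [560. 619. 679.] y [-287. -260. -233.]
scene (array([ 631. , -252.6]), array([142.2,  71.5]), -0.2)
10 16 58 x [568. 639. 693.] y [-277. -233. -231.]
16 24 194 x [576. 680. 693.] y [-288. -248. -231.]
24 32 74 x [563. 633. 678.] y [-285. -233. -232.]
32 42 762 x [562. 621. 677.] y [-288. -259. -232.]
[ 0.47560303 -0.10449625  0.06268191] 23.3
```

Request:
{"name": "step_arm", "arguments": {"moves": [[[1.5, -4, 0, 0, 2.5], [1.5, -4, 0, 0, 2.5], [1.5, -4, 0, 0, 2.5], [1.55, -3.65, 0, 0, 2.5], [0, 0, 0, 0, 2.5], [0, 0, -4, 0, 2.5], [0, 0, -2, 0, 2.5], [0, 0, -1, 0, 2.5], [0, 0, -0.6, 0, 2.5], [0, 0, -0.3, 0, 2.5]]]}}

```text
clock: 24.3
tool_pos: [0.5362, -0.2603, -0.016]
orientation: [180.0, -0.0, 0.0]
force: [-0.4, 0.6, -0.6]
opening: 0.025
gripper_force: 0.0
```

Request:
{"name": "step_arm", "arguments": {"moves": [[[0, 0, 0, 0, 2.5], [0.4, 0, 0, 0, 2.5], [0.4, 0, 0, 0, 2.5], [0.4, 0, 0, 0, 2.5], [0.3, 0, 0, 0, 2.5], [0.3, 0, 0, 0, 2.5], [0.3, 0, 0, 0, 2.5], [0.2, 0, 0, 0, 2.5], [0.2, 0, 0, 0, 2.5]]]}}

```text
clock: 25.2
tool_pos: [0.5599, -0.2601, -0.0161]
orientation: [-180.0, 0.1, -0.0]
force: [-4.8, -0.3, 4.7]
opening: 0.025
gripper_force: 3.3
```

Request:
{"name": "step_arm", "arguments": {"moves": [[[0.15, 0, 0, 0, 2.5], [0, 0, 0, 0, 2.5], [-1.5, 0, 0, 0, 2.5], [0, 0, 4, 0, 2.5], [0, 0, 4, 0, 2.5], [-3, 4, 0, 0, 2.5], [-3, 4, 0, 0, 2.5], [0, 4, 0, 0, 2.5]]]}}

```text
clock: 26.0
tool_pos: [0.4848, -0.1391, 0.0643]
orientation: [-179.9, -0.0, -0.1]
force: [1.5, 0.5, 0.8]
opening: 0.0253
gripper_force: 0.0
```

```bash
python3 sl.py
```

```text
top (array([ 636.3, -259.2]), array([126.7,  56.5]), -1.0)
16 24 52 x [574. 640. 702.] y [-283. -246. -232.]
24 32 53 x [574. 640. 700.] y [-285. -252. -232.]
32 42 988 x [578. 635. 694.] y [-287. -260. -233.]
scene (array([ 643.6, -252.6]), array([133.3,  71.5]), -0.0)
2 10 11 x [579. 614. 684.] y [-234. -233. -232.]
10 16 53 x [576. 649. 701.] y [-283. -233. -232.]
16 24 137 x [582. 692. 702.] y [-287. -237. -232.]
24 32 76 x [579. 648. 695.] y [-284. -232. -231.]
32 42 780 x [578. 638. 694.] y [-287. -259. -232.]
[ 0.48750396 -0.14083378  0.06370579] 26.5
```

View pics/s.png

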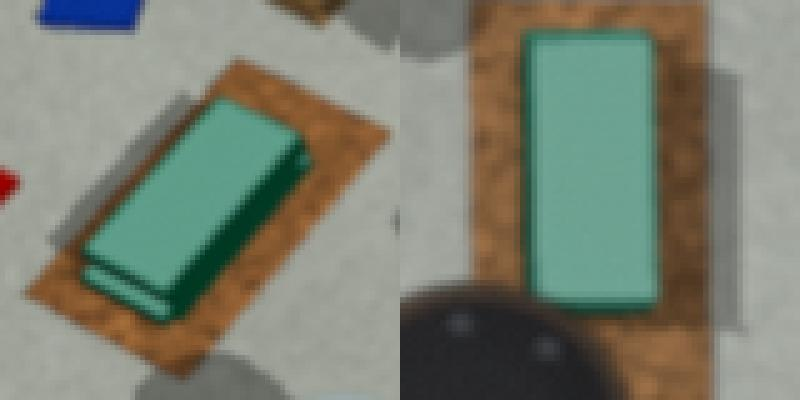

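Request:
{"name": "step_arm", "arguments": {"moves": [[[3, -4, 0, 0, 2.5], [3, -4, 0, 0, 2.5], [3, -4, 0, 0, 2.5], [4, 0, 0, 0, 2.5], [4, 0, 0, 0, 2.5], [4, 0, 0, 0, 2.5], [2.9, 0, 0, 0, 2.5], [0, 0, 0, 0, 2.5], [0, 0, -4, 0, 2.5], [0, 0, -2, 0, 2.5]]]}}

```text
clock: 27.5
tool_pos: [0.7246, -0.2604, 0.0008]
orientation: [-179.9, 0.2, -0.1]
force: [-1.3, -0.5, -0.3]
opening: 0.0251
gripper_force: 0.0
```

Request:
{"name": "step_arm", "arguments": {"moves": [[[0, 0, -1, 0, 2.5], [0, 0, -0.6, 0, 2.5], [0, 0, -0.4, 0, 2.5], [0, 0, 0, 0, 2.5], [-0.4, 0, 0, 0, 2.5], [-0.4, 0, 0, 0, 2.5], [-0.4, 0, 0, 0, 2.5], [-0.3, 0, 0, 0, 2.5], [-0.3, 0, 0, 0, 2.5], [-0.3, 0, 0, 0, 2.5]]]}}

```text
clock: 28.5
tool_pos: [0.7063, -0.2601, -0.0153]
orientation: [180.0, -0.1, 0.0]
force: [2.6, -0.3, 1.6]
opening: 0.0252
gripper_force: 1.5
```

Request:
{"name": "step_arm", "arguments": {"moves": [[[-0.3, 0, 0, 0, 2.5], [-0.3, 0, 0, 0, 2.5], [-0.3, 0, 0, 0, 2.5], [-0.2, 0, 0, 0, 2.5], [-0.15, 0, 0, 0, 2.5], [0, 0, 0, 0, 2.5]]]}}

```text
clock: 29.1
tool_pos: [0.6933, -0.2602, -0.0155]
orientation: [180.0, -0.1, 0.0]
force: [5.1, 0.9, 4.6]
opening: 0.0249
gripper_force: 2.5
```

Request:
{"name": "step_arm", "arguments": {"moves": [[[1.5, 0, 0, 0, 2.5], [0, 0, 4, 0, 2.5], [0, 0, 4, 0, 2.5], [-4.6, 0, 0, 0, 2.5], [-4.6, 0, 0, 0, 2.5], [-4.6, 0, 0, 0, 2.5], [-4.6, 0, 0, 0, 2.5], [0, 0, 0, 0, 2.5], [0, 0, -4, 0, 2.5], [0, 0, -2, 0, 2.5]]]}}

```text
clock: 30.1
tool_pos: [0.5209, -0.2595, 0.0017]
orientation: [-179.9, 0.3, -0.1]
force: [-0.5, 0.4, -0.4]
opening: 0.0251
gripper_force: 0.0
```

Request:
{"name": "step_arm", "arguments": {"moves": [[[0, 0, -1, 0, 2.5], [0, 0, -0.7, 0, 2.5], [0, 0, -0.35, 0, 2.5], [0, 0, 0, 0, 2.5], [0.4, 0, 0, 0, 2.5], [0.4, 0, 0, 0, 2.5], [0.4, 0, 0, 0, 2.5], [0.3, 0, 0, 0, 2.5], [0.3, 0, 0, 0, 2.5], [0.3, 0, 0, 0, 2.5]]]}}

```text
clock: 31.1
tool_pos: [0.5444, -0.26, -0.0166]
orientation: [-180.0, 0.1, 0.0]
force: [-3.5, 0.3, 1.1]
opening: 0.025
gripper_force: 1.2
```

Request:
{"name": "step_arm", "arguments": {"moves": [[[0.3, 0, 0, 0, 2.5], [0.3, 0, 0, 0, 2.5], [0.2, 0, 0, 0, 2.5], [0, 0, 0, 0, 2.5]]]}}

```text
clock: 31.5
tool_pos: [0.5527, -0.26, -0.0167]
orientation: [-180.0, 0.0, 0.0]
force: [-3.8, -0.1, 1.2]
opening: 0.0247
gripper_force: 1.4
```

Request:
{"name": "step_arm", "arguments": {"moves": [[[-1.5, 0, 0, 0, 2.5], [0, 0, 4, 0, 2.5], [0, 0, 4, 0, 2.5], [-3, 4, 0, 0, 2.5], [-3, 4, 0, 0, 2.5], [-3, 4, 0, 0, 2.5], [0, 3, 0, 0, 2.5]]]}}

```text
clock: 32.2
tool_pos: [0.4448, -0.1087, 0.0637]
orientation: [-179.9, -0.0, -0.0]
force: [2.8, 0.4, 0.5]
opening: 0.025
gripper_force: 0.0
```

```bash
python3 sl.py
```

```text
top (array([ 625.9, -259. ]), array([121.7,  56.6]), -1.0)
16 24 29 x [594. 634. 680.] y [-234. -233. -233.]
24 32 45 x [566. 574. 682.] y [-281. -244. -233.]
32 42 1004 x [568. 627. 686.] y [-288. -260. -233.]
scene (array([ 631.5, -252.7]), array([126.1,  71.6]), -0.4)
10 16 59 x [572. 644. 684.] y [-282. -233. -231.]
16 24 81 x [570. 643. 683.] y [-284. -233. -232.]
24 32 71 x [572. 640. 686.] y [-285. -233. -232.]
32 42 772 x [569. 630. 685.] y [-288. -259. -232.]
[ 0.44803959 -0.11073162  0.06326795] 32.7
```

View pics/s.png

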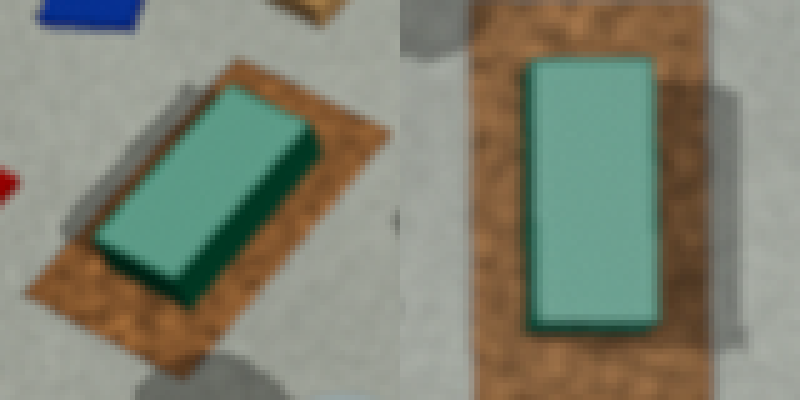

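Request:
{"name": "step_arm", "arguments": {"moves": [[[0, 5, 2, 0, 5], [0, 5, 2, 0, 5], [0, 5, 0, 0, 5], [0, 5, 0, 0, 5], [0, 0, 0, 0, 5]]]}}

```text
clock: 33.2
tool_pos: [0.4491, 0.0873, 0.1011]
orientation: [-179.9, -0.1, 0.3]
force: [0.0, -1.2, -0.7]
opening: 0.0493
gripper_force: 0.0
```

```bash
cat > kp.py <<'E'
from h import *
pr=lambda s,q:print(s,len(q),*(("%s [%.0f %.0f] mid %.1f"%("xyz"[i],*np.percentile(q[:,i],[1,99])*1000,np.percentile(q[:,i],[1,99]).mean()*1000)) for i in range(3)))
for c in("top","scene"):
    L=[snap(c) for _ in range(6)]; p=np.mean([l[0] for l in L],0).astype(np.uint8); d=np.median([l[1] for l in L],0)
    P=cloud(c,d); hsv=cv2.cvtColor(p,cv2.COLOR_BGR2HSV); z=P[...,2]; h,s=hsv[...,0].astype(int),hsv[...,1]
    near=(P[...,0]>.3)&(P[...,0]<.75)&(P[...,1]>-.4)&(P[...,1]<-.18)
    k=near&(z>.013)&~((abs(h-80)<15)&(s>60))
    red=k&(z>.044)&(((h<8)|(h>170))&(s>120))&(P[...,0]<.72)
    pr(c+" bar",P[red]); print("   ",rect(P[red])); ps=P[red]
    blk=k&(abs(z-.02)<.005)&(h>8)&(h<30)&(P[...,0]<.52); pr(c+" block",P[blk])
    print("   ",rect(P[blk|red]) if (blk|red).any() else '')
    st=near&(abs(z-.036)<.004)&(abs(h-80)<15)&(s>60); pr(c+" stack",P[st]); print("   ",rect(P[st]))
    np.savez(f"{c}2.npz",p=p,d=d)
    for b in brackets(c,d): print(" br",*b)
E
python3 kp.py
```

```text
top bar 130 x [422 475] mid 448.6 y [-317 -304] mid -310.6 z [45 52] mid 48.6
    (array([ 448.5, -310.5]), array([53.2, 13.6]), -2.0)
top block 364 x [409 486] mid 447.6 y [-334 -289] mid -311.4 z [16 24] mid 20.2
    (array([ 447.7, -311.5]), array([77.8, 45.1]), -1.3)
top stack 1000 x [568 686] mid 627.1 y [-288 -233] mid -260.5 z [33 39] mid 36.1
    (array([ 627.3, -260.5]), array([119.4,  54.9]), -0.6)
 br [658.  192.5] [76.5 51.1] 97.8 219
 br [565.7 373.1] [76.9 51.6] -59.1 231
 br [551.  257.8] [76.  50.2] 81.4 196
scene bar 90 x [419 477] mid 448.1 y [-316 -300] mid -308.4 z [44 51] mid 47.3
    (array([ 447.7, -308.2]), array([58.9, 16.9]), 1.4)
scene block 188 x [410 487] mid 448.5 y [-332 -286] mid -308.8 z [15 25] mid 19.9
    (array([ 448. , -308.8]), array([82.7, 44.6]), -4.3)
scene stack 767 x [570 685] mid 627.4 y [-288 -233] mid -260.2 z [33 38] mid 35.4
    (array([ 626.9, -260.5]), array([117.7,  57.5]), -0.2)
 br [553.2 258.5] [77.9 55. ] 81.1 301
 br [660.3 192.5] [76.6 54.9] 97.7 308
 br [568.  374.6] [78.1 53.6] -60.6 314
```

Request:
{"name": "step_arm", "arguments": {"moves": [[[-0.3, -4.4, 0, 0, 5], [0, -4.4, 0, 0, 5], [0, -4.4, 0, 0, 5], [0, -4.4, 0, 0, 5], [0, -4.4, 0, 0, 5], [0, -4.4, 0, 0, 5], [0, -4.4, 0, 0, 5], [0, -4.4, 0, 0, 5], [0, -4.5, 0, 0, 5], [0, 0, 0, 0, 5]]]}}

```text
clock: 34.8
tool_pos: [0.4444, -0.3187, 0.1002]
orientation: [180.0, 0.0, -0.3]
force: [-0.6, 0.7, -0.6]
opening: 0.05
gripper_force: 0.0
```

Request:
{"name": "step_arm", "arguments": {"moves": [[[0, 0, -4, 0, 5], [0, 0, -3, 0, 5], [0, 0, -1.5, 0, 5], [0, 0, -0.9, 0, 5], [0, 0, -0.5, 0, 5], [0, 0, -0.2, 0, 5], [0, 0, 0, 0, 5]]]}}

```text
clock: 35.5
tool_pos: [0.4454, -0.3142, 0.0002]
orientation: [180.0, -0.0, 0.0]
force: [-0.7, 0.2, -0.4]
opening: 0.05
gripper_force: 0.0
```

Request:
{"name": "step_arm", "arguments": {"moves": [[[0, 0, 0, 0, 3], [0, 0, 0, 0, 2.4], [0, 0, 0, 0, 2], [0, 0, 0, 0, 1.7], [0, 0, 0, 0, 1.3], [0, 0, 0, 0, 1.2], [0, 0, 0, 0, 1.2], [0, 0, 0, 0, 1.2]]]}}

```text
clock: 36.3
tool_pos: [0.4448, -0.314, -0.0003]
orientation: [-180.0, 0.0, 0.0]
force: [-1.5, 3.9, 4.7]
opening: 0.0159
gripper_force: 30.0
```

Request:
{"name": "step_arm", "arguments": {"moves": [[[0, 0, 2, 0, 1.2], [0, 0, 3, 0, 1.2], [0, 0, 3, 0, 1.2], [3, 0.9, 0, 0, 1.2], [3, 0.9, 0, 0, 1.2], [3, 0.9, 0, 0, 1.2], [3, 0.9, 0, 0, 1.2], [3, 0.9, 0, 0, 1.2], [2.9, 0.9, 0, 0, 1.2], [0, 0, 0, 0, 1.2]]]}}

```text
clock: 37.3
tool_pos: [0.6269, -0.2592, 0.0782]
orientation: [180.0, -0.0, 0.1]
force: [-1.4, 0.2, -3.1]
opening: 0.0158
gripper_force: 30.0
```

Request:
{"name": "step_arm", "arguments": {"moves": [[[0, 0, -2, 0, 1.2], [0, 0, -1, 0, 1.2], [0, 0, -0.7, 0, 1.2], [0, 0, -0.3, 0, 1.2], [0, 0, -0.2, 0, 1.2], [0, 0, -0.1, 0, 1.2], [0, 0, 0, 0, 1.2]]]}}

```text
clock: 38.0
tool_pos: [0.6242, -0.2603, 0.0371]
orientation: [180.0, -0.0, 0.0]
force: [-0.2, -0.3, -2.3]
opening: 0.0159
gripper_force: 30.0
```

Request:
{"name": "step_arm", "arguments": {"moves": [[[0, 0, -0.1, 0, 1.2], [0, 0, 0, 0, 1.2]]]}}

```text
clock: 38.2
tool_pos: [0.6241, -0.2602, 0.0359]
orientation: [180.0, -0.0, 0.0]
force: [0.2, 0.0, -3.1]
opening: 0.0159
gripper_force: 30.0
```

Request:
{"name": "step_arm", "arguments": {"moves": [[[0, 0, -0.05, 0, 1.2], [0, 0, 0, 0, 1.2]]]}}

```text
clock: 38.4
tool_pos: [0.6241, -0.2602, 0.0359]
orientation: [180.0, -0.0, 0.0]
force: [-1.3, 1.7, 2.6]
opening: 0.0157
gripper_force: 30.0
```

Request:
{"name": "step_arm", "arguments": {"moves": [[[0, 0, 0, 0, 1.8], [0, 0, 0, 0, 2.2], [0, 0, 0, 0, 3], [0, 0, 0, 0, 4], [0, 0, 0, 0, 5], [0, 0, 2, 0, 5], [0, 0, 4, 0, 5], [0, 0, 4, 0, 5], [-2, 4, 0, 0, 8.7], [-2, 4, 0, 0, 8.7]]]}}

```text
clock: 39.4
tool_pos: [0.5844, -0.1801, 0.1363]
orientation: [-180.0, -0.2, -0.1]
force: [0.2, 1.4, -1.1]
opening: 0.0605
gripper_force: 0.0
```

Request:
{"name": "step_arm", "arguments": {"moves": [[[-2, 4, 0, 0, 8.7], [-2, 4, 0, 0, 8.7], [-2, 4, 0, 0, 8.7], [-2, 4, 0, 0, 8.7], [-2, 4, 0, 0, 8.7], [0, 4, 0, 0, 8.7]]]}}

```text
clock: 40.0
tool_pos: [0.4816, 0.0609, 0.1357]
orientation: [-180.0, -0.0, 0.0]
force: [2.2, -0.6, 0.7]
opening: 0.0872
gripper_force: 0.0
```

```bash
cat > kp2.py <<'E'
from h import *
for c in("top","scene"):
    L=[snap(c) for _ in range(6)]; p=np.mean([l[0] for l in L],0).astype(np.uint8); d=np.median([l[1] for l in L],0)
    P=cloud(c,d); hsv=cv2.cvtColor(p,cv2.COLOR_BGR2HSV); z=P[...,2]; h,s=hsv[...,0].astype(int),hsv[...,1]
    near=(P[...,0]>.52)&(P[...,0]<.75)&(P[...,1]>-.33)&(P[...,1]<-.18)
    for nm,m in(("keeper",near&(z>.046)),("bar",near&(z>.078)),("stack",near&(z>.024)&(abs(h-80)<15)&(s>60)&(z<.042))): print(c,nm,*rect(P[m]),len(P[m]),np.round(np.percentile(P[m][:,2],[50]),4) if m.any() else '')
    np.savez(f"{c}3.npz",p=p,d=d)
    for b in brackets(c,d): print(" br",*b)
print(ctrl.get_obs()["tool_pos"],ctrl.get_obs()["clock"])
E
python3 kp2.py
```

```text
top keeper [ 626.2 -260.7] [78.3 46.4] -0.4 579 [0.0569]
top bar [ 626.7 -260.6] [57.7 15.8] -1.3 166 [0.0853]
top stack [ 626.2 -260.5] [120.8  55.1] -0.2 375 [0.036]
 br [657.9 192.5] [76.5 51.5] 97.8 216
 br [565.7 373.1] [76.9 51.6] -59.2 230
 br [551.  257.7] [76.2 50.2] 81.4 195
scene keeper [ 625.6 -259.4] [80.7 45.5] -0.7 527 [0.0567]
scene bar [ 626.1 -259.6] [58.8 15.6] -1.1 140 [0.0852]
scene stack [ 627.1 -258.8] [118.7  56.4] -1.7 332 [0.0354]
 br [553.2 258.7] [78.2 55. ] 81.1 299
 br [660.4 192.5] [76.5 55.1] 97.7 314
 br [568.  374.6] [78.1 53.6] -60.6 317
[0.48398991 0.05903842 0.13502837] 40.6
```

Request:
{"name": "step_arm", "arguments": {"moves": [[[1.72, 1.33, 0, -0.1435, 8.7], [1.72, 1.33, 0, -0.1435, 8.7], [1.72, 1.33, 0, -0.1435, 8.7], [1.72, 1.33, 0, -0.1435, 8.7], [1.72, 1.33, 0, -0.1435, 8.7], [1.72, 1.33, 0, -0.1435, 8.7], [1.72, 1.33, 0, -0.1435, 8.7], [1.72, 1.33, 0, -0.1435, 8.7], [1.72, 1.33, 0, -0.1435, 8.7], [1.72, 1.38, 0, -0.1435, 8.7]]]}}

```text
clock: 41.6
tool_pos: [0.6568, 0.1932, 0.1348]
orientation: [180.0, -0.0, -82.6]
force: [-0.4, -0.2, -0.7]
opening: 0.087
gripper_force: 0.0
```

Request:
{"name": "step_arm", "arguments": {"moves": [[[0, 0, 0, 0, 8.7], [0, 0, 0, 0, 8.7]]]}}

```text
clock: 41.8
tool_pos: [0.6558, 0.1928, 0.1343]
orientation: [179.9, -0.0, -82.1]
force: [-0.2, -1.4, -0.0]
opening: 0.0871
gripper_force: 0.0
```

Request:
{"name": "step_arm", "arguments": {"moves": [[[0, 0, -4, 0, 8.7], [0, 0, -4, 0, 8.7], [0, 0, -3, 0, 8.7], [0, 0, -2, 0, 8.7], [0, 0, -1, 0, 8.7], [0, 0, -0.5, 0, 8.7], [0, 0, 0, 0, 8.7]]]}}

```text
clock: 42.5
tool_pos: [0.656, 0.1931, -0.0095]
orientation: [-180.0, -0.0, -82.2]
force: [-0.3, 0.4, 0.3]
opening: 0.0868
gripper_force: 0.0
```

Request:
{"name": "step_arm", "arguments": {"moves": [[[0, 0, 0, 0, 7], [0, 0, 0, 0, 6], [0, 0, 0, 0, 5.4], [0, 0, 0, 0, 4.8], [0, 0, 0, 0, 4.8], [0, 0, 0, 0, 4.8], [0, 0, 0, 0, 4.8]]]}}

```text
clock: 43.2
tool_pos: [0.6562, 0.1934, -0.0096]
orientation: [-180.0, 0.0, -82.2]
force: [-0.3, -0.1, 2.6]
opening: 0.0496
gripper_force: 30.0
```

Request:
{"name": "step_arm", "arguments": {"moves": [[[0, 0, 2, 0, 4.8], [0, 0, 4, 0, 4.8], [-2.3, -2.71, 2, -0.0373, 4.8], [-2.3, -2.71, 0, -0.0373, 4.8], [-2.3, -2.71, 0, -0.0373, 4.8], [-2.3, -2.71, 0, -0.0373, 4.8], [-2.3, -2.71, 0, -0.0373, 4.8], [-2.3, -2.71, 0, -0.0373, 4.8], [-2.3, -2.71, 0, -0.0373, 4.8], [-2.3, -2.77, 0, -0.0373, 4.8]]]}}

```text
clock: 44.2
tool_pos: [0.4706, -0.0251, 0.07]
orientation: [180.0, -0.0, -99.4]
force: [0.6, 0.0, -0.5]
opening: 0.0497
gripper_force: 30.0
```

Request:
{"name": "step_arm", "arguments": {"moves": [[[0, 0, 0, 0, 4.8], [0, 0, -4, 0, 4.8], [0, 0, -2, 0, 4.8], [0, 0, -1, 0, 4.8], [0, 0, -0.4, 0, 4.8], [0, 0, 0, 0, 4.8]]]}}

```text
clock: 44.8
tool_pos: [0.4722, -0.024, -0.0038]
orientation: [180.0, -0.0, -99.3]
force: [-0.8, -0.4, -1.4]
opening: 0.0499
gripper_force: 30.0
```

Request:
{"name": "step_arm", "arguments": {"moves": [[[0, 0, -0.1, 0, 4.8], [0, 0, -0.1, 0, 4.8], [0, 0, 0, 0, 4.8]]]}}

```text
clock: 45.1
tool_pos: [0.4723, -0.0239, -0.0054]
orientation: [-179.9, 0.0, -99.3]
force: [0.7, -1.2, -1.2]
opening: 0.0498
gripper_force: 30.0
```

Request:
{"name": "step_arm", "arguments": {"moves": [[[0, 0, 0, 0, 5.2], [0, 0, 0, 0, 5.6], [0, 0, 0, 0, 6], [0, 0, 0, 0, 6.5], [0, 0, 2, 0, 7], [0, 0, 3, 0, 7], [0, 0, 4, 0, 7], [0, 0, 3, 0, 7], [0, 4, 0, 0.1, 5], [1, 4, 0, 0.1, 4]]]}}

```text
clock: 46.1
tool_pos: [0.4818, 0.0563, 0.1157]
orientation: [-179.9, 0.1, -87.8]
force: [0.9, 0.1, -0.6]
opening: 0.0592
gripper_force: 0.0
```

Request:
{"name": "step_arm", "arguments": {"moves": [[[0.6, 1.7, 0, 0.138, 4], [0.6, 1.7, 0, 0.138, 4], [0.6, 1.7, 0, 0.138, 4], [0.6, 1.7, 0, 0.138, 4], [0.6, 1.7, 0, 0.138, 4], [0.6, 1.7, 0, 0.138, 4], [0.6, 1.7, 0, 0.138, 4], [0.6, 1.7, 0, 0.138, 4], [0.6, 1.6, 0, 0.138, 4], [0.7, 1.5, 0, 0.138, 4]]]}}

```text
clock: 47.1
tool_pos: [0.543, 0.2236, 0.114]
orientation: [180.0, 0.0, -8.4]
force: [0.8, -0.3, 0.2]
opening: 0.0402
gripper_force: 0.0
```

Request:
{"name": "step_arm", "arguments": {"moves": [[[0, 0, 0, 0, 4], [0, 0, 0, 0, 4]]]}}

```text
clock: 47.3
tool_pos: [0.5426, 0.2228, 0.1137]
orientation: [180.0, 0.0, -8.9]
force: [-0.8, 0.1, 0.2]
opening: 0.04
gripper_force: 0.0
```

Run:
```python
from h import *
for c in("top","scene"):
    L=[snap(c) for _ in range(4)]; d=np.median([l[1] for l in L],0)
    print(c)
    for b in brackets(c,d): print(" br",*b)
    for b in brackets(c,d,.040,(.36,.62),(-.15,.11)): print(" tray br",*b)
print(ctrl.get_obs()["tool_pos"],ctrl.get_obs()["orientation"])
```

```text
top
 br [473.8 -24.4] [76.  50.1] 80.8 191
 tray br [473.7 -24.3] [75.8 50. ] 80.8 190
scene
 br [474.4 -24.8] [80.8 58. ] 81.0 286
 br [553.6 258.7] [78.2 55.7] 81.1 299
 br [568.  374.6] [78.1 53.6] -60.6 316
 tray br [475.8 -23.9] [78.4 55.7] 81.2 242
[0.54290981 0.22257857 0.11428762] [-1.79995174e+02 -5.62503415e-03 -8.81933609e+00]
```

Request:
{"name": "step_arm", "arguments": {"moves": [[[0.1, 0.05, -4, 0, 4], [0, 0, -4, 0, 4], [0, 0, -2.5, 0, 4], [0, 0, -1, 0, 4], [0, 0, -0.5, 0, 4], [0, 0, -0.3, 0, 4], [0, 0, 0, 0, 4]]]}}

```text
clock: 48.4
tool_pos: [0.5446, 0.2239, -0.0079]
orientation: [-179.9, -0.1, -8.8]
force: [-0.0, -0.5, -0.2]
opening: 0.0399
gripper_force: 0.0
```

Request:
{"name": "step_arm", "arguments": {"moves": [[[0, 0, 0, 0, 2.5], [0, 0, 0, 0, 1.8], [0, 0, 0, 0, 1.2], [0, 0, 0, 0, 0.8], [0, 0, 0, 0, 0.4], [0, 0, 0, 0, 0.4], [0, 0, 0, 0, 0.4]]]}}

```text
clock: 49.1
tool_pos: [0.5441, 0.2236, -0.0086]
orientation: [-180.0, -0.0, -8.8]
force: [-0.7, 0.6, 1.3]
opening: 0.0058
gripper_force: 30.0
```

Request:
{"name": "step_arm", "arguments": {"moves": [[[0, 0, 2, 0, 0.4], [0, 0, 4, 0, 0.4], [-0.3, -4, 2, -0.008, 0.4], [-0.3, -4, 0, 0, 0.4], [-0.3, -4, 0, 0, 0.4], [-0.3, -4, 0, 0, 0.4], [-0.3, -4, 0, 0, 0.4], [-0.3, -4, 0, 0, 0.4], [-0.3, -3, 0, 0, 0.4], [-0.31, -2.08, 0, 0, 0.4]]]}}

```text
clock: 50.1
tool_pos: [0.5189, -0.0694, 0.0709]
orientation: [180.0, 0.0, -9.3]
force: [0.2, 0.1, -1.6]
opening: 0.0058
gripper_force: 30.0
```

Request:
{"name": "step_arm", "arguments": {"moves": [[[0, 0, 0, 0, 0.4], [0, 0, 0, 0, 0.4], [0, 0, -3, 0, 0.4], [0, 0, 0, 0, 0.4]]]}}

```text
clock: 50.5
tool_pos: [0.5175, -0.067, 0.0385]
orientation: [179.9, 0.3, -9.2]
force: [-1.3, -0.4, -1.9]
opening: 0.0055
gripper_force: 30.0
```

Request:
{"name": "step_arm", "arguments": {"moves": [[[0, 0, 0, 0, 0.4], [0, 0, 0, 0, 0.4]]]}}

```text
clock: 50.7
tool_pos: [0.5206, -0.0668, 0.042]
orientation: [-180.0, -0.0, -9.2]
force: [0.0, 0.3, -0.4]
opening: 0.0056
gripper_force: 30.0
```

Request:
{"name": "step_arm", "arguments": {"moves": [[[0, 0, -2, 0, 0.4], [0, 0, -1.5, 0, 0.4], [0, 0, -0.6, 0, 0.4], [0, 0, -0.4, 0, 0.4], [0, 0, 0, 0, 0.4], [0, 0, -0.1, 0, 0.4], [0, 0, 0, 0, 0.4]]]}}

```text
clock: 51.4
tool_pos: [0.5203, -0.0673, -0.0043]
orientation: [-180.0, -0.1, -9.2]
force: [-0.1, 0.4, -1.6]
opening: 0.0055
gripper_force: 30.0
```

Request:
{"name": "step_arm", "arguments": {"moves": [[[0, 0, -0.05, 0, 0.4], [0, 0, 0, 0, 0.4]]]}}

```text
clock: 51.6
tool_pos: [0.5203, -0.0674, -0.0047]
orientation: [-180.0, -0.1, -9.2]
force: [-2.3, 0.9, 4.4]
opening: 0.0056
gripper_force: 30.0
```

Request:
{"name": "step_arm", "arguments": {"moves": [[[-0.15, 0.024, 0.05, 0, 0.4], [-0.15, 0.024, 0, 0, 0.4], [-0.1, 0.016, 0, 0, 0.4], [0, 0, 0, 0, 0.4]]]}}

```text
clock: 52.0
tool_pos: [0.516, -0.0667, -0.0047]
orientation: [-180.0, -0.0, -9.2]
force: [-0.0, 0.6, 1.8]
opening: 0.0058
gripper_force: 30.0
```

Request:
{"name": "step_arm", "arguments": {"moves": [[[-0.1, 0.016, 0, 0, 0.4], [0, 0, 0, 0, 0.4]]]}}

```text
clock: 52.2
tool_pos: [0.5153, -0.0665, -0.0047]
orientation: [-180.0, -0.0, -9.2]
force: [1.1, 0.2, 2.2]
opening: 0.006
gripper_force: 30.0
```

Request:
{"name": "step_arm", "arguments": {"moves": [[[0, 0, 0, 0, 1], [0, 0, 0, 0, 1.5], [0, 0, 0, 0, 2.2], [0, 0, 0, 0, 3], [0, 0, 3, 0, 3], [0, 0, 4, 0, 3], [0, 0, 4, 0, 3], [0, 5, 0, 0.07, 3.5], [0, 5, 0, 0.07, 4], [0, 5, 0, 0.07, 4]]]}}

```text
clock: 53.2
tool_pos: [0.5147, 0.0847, 0.1058]
orientation: [-180.0, -0.1, 2.9]
force: [1.0, -0.8, -0.1]
opening: 0.0395
gripper_force: 0.0
```

Request:
{"name": "step_arm", "arguments": {"moves": [[[0.39, 3.98, 0, 0.061, 4], [0.39, 3.98, 0, 0.061, 4], [0.39, 3.98, 0, 0.061, 4], [0.39, 3.98, 0, 0.061, 4], [0.39, 3.98, 0, 0.061, 4], [0.39, 3.98, 0, 0.061, 4], [0.38, 3.98, 0, 0.061, 4], [0.38, 3.98, 0, 0.061, 4], [0, 0, 0, 0, 4], [0, 0, 0, 0, 4]]]}}

```text
clock: 54.2
tool_pos: [0.5453, 0.4023, 0.1041]
orientation: [180.0, 0.1, 30.8]
force: [0.2, 0.2, -0.8]
opening: 0.0402
gripper_force: 0.0
```

Run:
```python
from h import *
for c in("top","scene"):
    L=[snap(c) for _ in range(4)]; d=np.median([l[1] for l in L],0)
    print(c)
    for b in brackets(c,d): print(" br",*b)
    for b in brackets(c,d,.040,(.36,.62),(-.15,.11)): print(" tray br",*b)
print(ctrl.get_obs()["tool_pos"],ctrl.get_obs()["orientation"])
```

```text
top
 br [548.9 363.2] [77.  16.1] -63.6 106
 br [497.9 -28.3] [100.4  75.9] 170.3 378
 tray br [497.7 -28.3] [100.2  75.7] 170.3 373
scene
 br [498.1 -28.2] [107.2  83.6] -9.9 515
 br [568.  374.6] [78.1 53.6] -60.6 317
 tray br [499.6 -28.5] [105.2  79.2] -9.4 445
[0.54605503 0.40120043 0.10556495] [-1.79991564e+02 -2.49668674e-02  3.07088275e+01]
```

Request:
{"name": "step_arm", "arguments": {"moves": [[[0, 0.15, -4, 0, 4], [0, 0, -4, 0, 4], [0, 0, -2, 0, 4], [0, 0, -0.8, 0, 4], [0, 0, -0.4, 0, 4], [0, 0, -0.2, 0, 4], [0, 0, 0, 0, 4]]]}}

```text
clock: 55.3
tool_pos: [0.5464, 0.4039, -0.0076]
orientation: [-180.0, -0.1, 30.8]
force: [-0.2, -0.3, 0.1]
opening: 0.0399
gripper_force: 0.0
```

Request:
{"name": "step_arm", "arguments": {"moves": [[[0, 0, 0, 0, 2.5], [0, 0, 0, 0, 1.8], [0, 0, 0, 0, 1.2], [0, 0, 0, 0, 0.8], [0, 0, 0, 0, 0.4], [0, 0, 0, 0, 0.4], [0, 0, 0, 0, 0.4]]]}}

```text
clock: 56.0
tool_pos: [0.5459, 0.4034, -0.0087]
orientation: [-180.0, -0.0, 30.8]
force: [-0.2, -0.3, 1.2]
opening: 0.0064
gripper_force: 30.0
```

Request:
{"name": "step_arm", "arguments": {"moves": [[[0, 0, 2, 0, 0.4], [0, 0, 4, 0, 0.4], [-0.45, -4, 2, -0.1, 0.4], [-0.45, -4.5, 0, -0.1, 0.4], [-0.45, -4.5, 0, -0.1, 0.4], [-0.45, -4.5, 0, -0.1, 0.4], [-0.45, -4.5, 0, -0.1, 0.4], [-0.45, -4.5, 0, -0.1, 0.4], [-0.45, -4.5, 0, -0.1, 0.4], [-0.46, -4.18, 0, -0.003, 0.4]]]}}

```text
clock: 57.0
tool_pos: [0.509, 0.0496, 0.0712]
orientation: [-180.0, 0.0, -9.7]
force: [0.7, 0.1, -0.8]
opening: 0.0058
gripper_force: 30.0
```

Request:
{"name": "step_arm", "arguments": {"moves": [[[0, 0, 0, 0, 0.4], [0, 0, 0, 0, 0.4], [0, 0, -2, 0, 0.4], [0, 0, 0, 0, 0.4], [0, 0, 0, 0, 0.4]]]}}

```text
clock: 57.5
tool_pos: [0.5096, 0.0521, 0.051]
orientation: [180.0, 0.1, -9.4]
force: [-0.4, 0.3, 0.1]
opening: 0.006
gripper_force: 30.0
```

Request:
{"name": "step_arm", "arguments": {"moves": [[[0, 0, -2.5, 0, 0.4], [0, 0, -1.5, 0, 0.4], [0, 0, -0.9, 0, 0.4], [0, 0, -0.4, 0, 0.4], [0, 0, -0.2, 0, 0.4], [0, 0, 0, 0, 0.4], [0, 0, -0.05, 0, 0.4], [0, 0, 0, 0, 0.4]]]}}

```text
clock: 58.3
tool_pos: [0.5101, 0.0517, -0.0038]
orientation: [-180.0, -0.0, -9.5]
force: [0.2, 0.1, -1.4]
opening: 0.0061
gripper_force: 30.0
```

Request:
{"name": "step_arm", "arguments": {"moves": [[[0, 0, -0.1, 0, 0.4], [0, 0, 0, 0, 1], [0, 0, 0, 0, 1.8], [0, 0, 0, 0, 2.6], [0, 0, 0, 0, 3], [0, 0, 3, 0, 3], [0, 0, 4, 0, 3], [0, 0, 0, -0.143, 2], [0.2, 1.2, 0, -0.143, 2], [0.16, 1.15, 0, -0.143, 2]]]}}

```text
clock: 59.3
tool_pos: [0.5135, 0.0752, 0.0651]
orientation: [-179.9, -0.0, -34.5]
force: [0.3, -0.1, -0.2]
opening: 0.0205
gripper_force: 0.0
```

Request:
{"name": "step_arm", "arguments": {"moves": [[[0, 0, 0, -0.143, 2], [0, 0, 0, -0.143, 2], [0, 0, 0, -0.143, 2], [0, 0, 0, -0.143, 2], [0, 0, 0, -0.143, 2], [0, 0, 0, -0.143, 2], [0, 0, 0, -0.143, 2], [0, 0, 0, -0.141, 2], [0, 0, 0, 0, 2], [0, 0, 0, 0, 2]]]}}

```text
clock: 60.3
tool_pos: [0.5133, 0.075, 0.0646]
orientation: [180.0, -0.0, -99.3]
force: [-0.3, -0.3, -0.2]
opening: 0.0198
gripper_force: 0.0
```

```bash
cat > br.py <<'E'
from h import *
for c in("top","scene"):
    L=[snap(c) for _ in range(4)]; d=np.median([l[1] for l in L],0); p=np.mean([l[0] for l in L],0).astype(np.uint8)
    print(c)
    for b in brackets(c,d,.040,(.36,.62),(-.15,.16)): print(" tray br",*b)
    cv2.imwrite(f"pics/b_{c}.png",cv2.resize(p[190:310,270:390] if c=="top" else p[195:305,255:385],(400,400),interpolation=3))
print(ctrl.get_obs()["tool_pos"],ctrl.get_obs()["orientation"],ctrl.get_obs()["clock"])
cv2.imwrite("pics/b.png",np.hstack([cv2.imread("pics/b_scene.png"),cv2.imread("pics/b_top.png")]))
E
python3 br.py
```

```text
top
 tray br [497.7 -28.3] [100.2  75.7] 170.3 371
 tray br [483.7  12.4] [59.7  6.3] -99.9 62
scene
 tray br [499.4 -29.1] [105.7  77.7] 172.3 269
[0.51338034 0.07499883 0.06468537] [-1.79996833e+02  2.45586236e-03 -9.94986382e+01] 60.7
```

View pics/b.png

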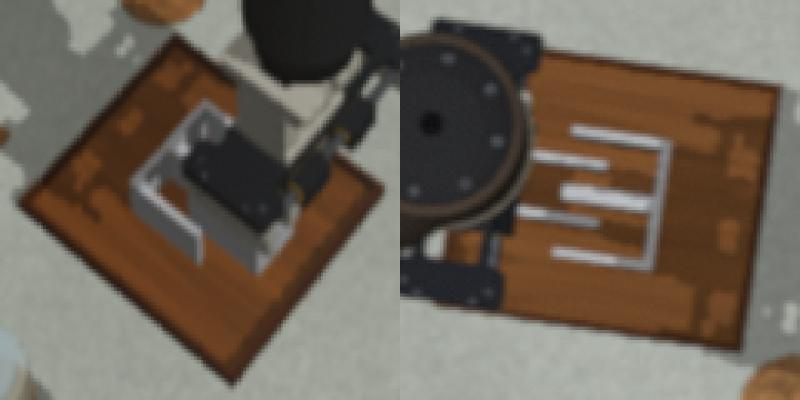

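Request:
{"name": "step_arm", "arguments": {"moves": [[[0, 0, -4, 0, 2], [0, 0, -2, 0, 2], [0, 0, -0.8, 0, 2], [0, 0, -0.2, 0, 2], [0, 0, 0, 0, 2], [-0.1, -0.6, 0, 0, 2], [-0.1, -0.6, 0, 0, 2], [-0.08, -0.5, 0, 0, 2], [-0.08, -0.5, 0, 0, 2], [-0.08, -0.5, 0, 0, 2]]]}}

```text
clock: 61.7
tool_pos: [0.5091, 0.0476, -0.005]
orientation: [-180.0, 0.0, -99.5]
force: [-0.6, 1.4, -0.5]
opening: 0.0201
gripper_force: 0.5
```

Request:
{"name": "step_arm", "arguments": {"moves": [[[-0.08, -0.5, 0, 0, 2], [-0.08, -0.5, 0, 0, 2], [-0.08, -0.5, 0, 0, 2], [-0.05, -0.3, 0, 0, 2], [-0.05, -0.3, 0, 0, 2], [0, 0, 0, 0, 2]]]}}

```text
clock: 62.3
tool_pos: [0.5052, 0.0265, -0.0055]
orientation: [180.0, -0.0, -99.6]
force: [-0.4, 0.7, 0.1]
opening: 0.02
gripper_force: 0.0
```

Request:
{"name": "step_arm", "arguments": {"moves": [[[-0.016, -0.1, 0, 0, 2], [0, 0, 0, 0, 2]]]}}

```text
clock: 62.5
tool_pos: [0.5052, 0.026, -0.0054]
orientation: [180.0, -0.0, -99.5]
force: [-0.1, -0.6, -0.5]
opening: 0.0202
gripper_force: 0.0
```

Request:
{"name": "step_arm", "arguments": {"moves": [[[-0.016, -0.1, 0, 0, 2], [0, 0, 0, 0, 2]]]}}

```text
clock: 62.7
tool_pos: [0.5052, 0.0251, -0.0054]
orientation: [180.0, 0.0, -99.5]
force: [0.3, 1.3, -0.8]
opening: 0.0197
gripper_force: 0.4
```

Request:
{"name": "step_arm", "arguments": {"moves": [[[0.3, 1.8, 0, 0, 2], [0, 0, 4, 0, 2], [0, 0, 4, 0, 2], [0.8, 5, 0, 0, 2], [0.8, 5, 0, 0, 2], [0, 5, 0, 0, 2], [0, 0, 0, 0, 2]]]}}

```text
clock: 63.4
tool_pos: [0.5249, 0.1967, 0.0749]
orientation: [-179.9, 0.1, -99.3]
force: [0.0, -0.2, -1.0]
opening: 0.0204
gripper_force: 0.0
```

```bash
python3 br.py
```

```text
top
 tray br [498.2 -26.8] [100.3  81.8] 170.4 561
scene
 tray br [499.9 -26.1] [104.9  86.7] 170.5 678
[0.52405431 0.19072629 0.07475062] [ 1.79999127e+02  1.31718681e-03 -9.96129859e+01] 63.8
```

View pics/b.png

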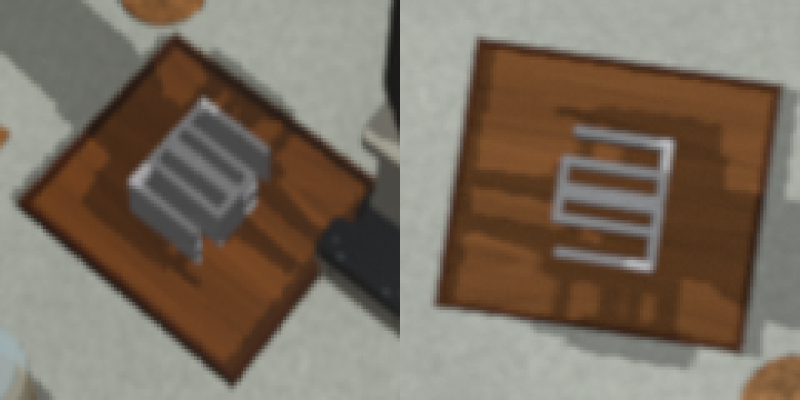

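Run:
```python
exec(open("kp2.py").read())
P=cloud("top",np.load("top3.npz")["d"])
for y in(.043,-.065):
    m=(P[...,2]>.098)&(abs(P[...,1]-y)<.04)&(abs(P[...,0]-.755)<.05); print("glass",P[m].mean(0))
P=cloud("top",np.load("top0.npz")["d"])
for y in(.043,-.065):
    m=(P[...,2]>.098)&(abs(P[...,1]-y)<.04)&(abs(P[...,0]-.755)<.05); print("glass0",P[m].mean(0))
```

```text
top keeper [ 626.3 -260.5] [78.6 46.2] 0.2 582 [0.0571]
top bar [ 626.9 -260.7] [57.9 15.7] -0.8 166 [0.0852]
top stack [ 626.4 -260.5] [121.2  55.3] -0.1 375 [0.036]
 br [498.4 -26.9] [100.6  82.1] 170.4 570
scene keeper [ 626.  -259.5] [79.6 47.1] 0.5 527 [0.057]
scene bar [ 626.3 -259.6] [58.6 16.5] -0.1 142 [0.0852]
scene stack [ 627.  -259.1] [117.5  55.7] -0.8 335 [0.0356]
 br [498.7 -26.9] [107.7  89. ] 170.5 779
[0.52405241 0.19180302 0.07466492] 64.4
glass [0.76202566 0.04306426 0.10429924]
glass [ 0.75712581 -0.06694421  0.10428103]
glass0 [0.76152029 0.04352465 0.10480383]
glass0 [ 0.75681666 -0.06659171  0.10474878]
```

```bash
python3 -c "
from plant import close_job
print(close_job())"
```

```text
the job is handed in; nothing more can be done
None
```

I handed the job in at about 64 s. The four strips are flush with the keeper block centred on top to within about 1 mm. All three brackets are nested in the tray as one row measuring 100 × 82 mm. The upturned glasses did not move, and the hardest contact was one 63 N touch on the way down to the stack, under the 120 N wrist limit.

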